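# Sanitise the returned chestpieces

### The job

Fold both flaps of the returns carton well back past upright so that it stands open, then move every chestpiece in it into the pulled-out tray of the sanitising cabinet, one to a cell, lying any way up within its cell. When all are in, push the tray fully home until its spring catch snaps in, leaving the carton open and the mug, hammer and bottle where they are.

Things in the scene. Friction and masses are not known exactly. Their poses are not given: they have to be found in the camera images.
- flap_left_hinge (a point): middle of the hinge line of the left flap, on the +y rim of the fixed cardboard carton (outside 228 along its x, 198 along its y, 64 mm high; walls and floor 4 mm), 97 mm to +y of the carton's centre and 65.5 mm above the desk. Axes are the carton's: x along the hinge line, y from the right rim to the left, z up
- flap_right_hinge (a point): the same for the right flap, 97 mm to -y of the carton's centre line; the carton's centre is midway between the two hinge points
- flap_left (a joint): angle of the left flap, rad: 0 = level (shut), 1.57 = upright, 2.7 = its stop, folded back outwards. A 200 x 62 x 3 mm cardboard panel; starts ajar at 0.55 to 0.9; its stiff crease (0.025 N m) holds it where it is left. Through the gap of 88 mm or more between the free edges, shut fingers reach 15 mm below an edge and carry it round on its arc (a level push on a low flap jams)
- flap_right (a joint): angle of the right flap, same meaning: it swings to the other side
- flap_left_edge (a point): middle of the left flap's free edge, 62 mm from its hinge line
- flap_right_edge (a point): middle of the right flap's free edge, 62 mm from its hinge line
- cabinet: narrow fixed steel sanitising cabinet: housing 145 mm deep, 150 wide, 84 high, a cam-locked door in its roof (stays locked), runners standing out in front. Origin on the desk, 70 mm in front of the housing's front face; x points into the cabinet (the way the tray goes in), z up
- cabinet_front (a point): top middle of the front edge of the cabinet housing, 84 mm above the desk
- tray (a joint): travel of the sliding tray, m: 0 = fully out, 0.155 = fully home (end stop, front plate shut against the cabinet). Starts within 20 mm of fully out, slides with about 1 N friction; from 0.143 to 0.150 a sprung roller must be pushed over (about 7 N), after which it snaps home by itself and is held; can be pulled out again the same way
- tray_handle (a point): centre of the tray's pull bar: a level round bar, 90 mm long across the tray, its centre 35 mm in front of the tray's upright front plate and 38 mm above the desk; there is free space in front of it and below it. The front plate is 146 mm wide and 4 mm thick, its top 66 mm above the desk. Axes as the cabinet's
- cell_1 (a point): centre of the floor of the rear left cell of the tray, 16 mm above the desk (rear = towards the cabinet, left = its +y). The white tray has 2 x 2 square cells at 62 mm spacing, each 60 mm wide, parted by ribs only 3 mm thick and 6 mm high; it moves with the tray
- cell_2 (a point): centre of the floor of the rear right cell of the tray, 16 mm above the desk (rear = towards the cabinet, left = its +y). The white tray has 2 x 2 square cells at 62 mm spacing, each 60 mm wide, parted by ribs only 3 mm thick and 6 mm high; it moves with the tray
- cell_3 (a point): centre of the floor of the front left cell of the tray, 16 mm above the desk (rear = towards the cabinet, left = its +y). The white tray has 2 x 2 square cells at 62 mm spacing, each 60 mm wide, parted by ribs only 3 mm thick and 6 mm high; it moves with the tray
- cell_4 (a point): centre of the floor of the front right cell of the tray, 16 mm above the desk (rear = towards the cabinet, left = its +y). The white tray has 2 x 2 square cells at 62 mm spacing, each 60 mm wide, parted by ribs only 3 mm thick and 6 mm high; it moves with the tray
- chestpiece_1: stainless chestpiece, all alike, 36 mm tall, 70 g; 3 or 4 are present. Origin at mid height on its axis, z towards the bell. From below: disc 34 mm dia. 10 mm high, neck 16 mm dia., bell 24 mm dia. 18 mm high (upper half). A 6 mm spigot sticks out of the neck along +x to 24 mm from the axis, just below the bell. Starts standing disc down on the carton floor, 25 mm clear all round but for the spigots
- chestpiece_2: stainless chestpiece, all alike, 36 mm tall, 70 g; 3 or 4 are present. Origin at mid height on its axis, z towards the bell. From below: disc 34 mm dia. 10 mm high, neck 16 mm dia., bell 24 mm dia. 18 mm high (upper half). A 6 mm spigot sticks out of the neck along +x to 24 mm from the axis, just below the bell. Starts standing disc down on the carton floor, 25 mm clear all round but for the spigots
- chestpiece_3: stainless chestpiece, all alike, 36 mm tall, 70 g; 3 or 4 are present. Origin at mid height on its axis, z towards the bell. From below: disc 34 mm dia. 10 mm high, neck 16 mm dia., bell 24 mm dia. 18 mm high (upper half). A 6 mm spigot sticks out of the neck along +x to 24 mm from the axis, just below the bell. Starts standing disc down on the carton floor, 25 mm clear all round but for the spigots
- chestpiece_4: stainless chestpiece, all alike, 36 mm tall, 70 g; 3 or 4 are present. Origin at mid height on its axis, z towards the bell. From below: disc 34 mm dia. 10 mm high, neck 16 mm dia., bell 24 mm dia. 18 mm high (upper half). A 6 mm spigot sticks out of the neck along +x to 24 mm from the axis, just below the bell. Starts standing disc down on the carton floor, 25 mm clear all round but for the spigots
- mug: bystander: white ceramic mug with pen lights in it, 76 mm across, 90 mm tall (pen lights to about 135 mm); origin under its centre, handle along its +x
- hammer: bystander: reflex hammer with a red rubber head, about 205 mm long along its x, lying on the desk; origin on the desk under the handle
- gel: bystander: hand gel bottle, 54 mm across, 130 mm tall; origin under its centre

How it is judged:
On the way, in this order (a step that is already met when the one before it is completed fails the run):
1. both carton flaps are folded back past upright (value of joint each of flap_left, flap_right above 1.8 rad), for 0.2 s.
2. every chestpiece lies in a cell of the tray while the tray is still out (((horizontal distance between chestpiece_1 and cell_1 below 0.022 m and z of chestpiece_1 in the frame of cell_1 between 0.006 and 0.026 m) or (horizontal distance between chestpiece_1 and cell_2 below 0.022 m and z of chestpiece_1 in the frame of cell_2 between 0.006 and 0.026 m) or (horizontal distance between chestpiece_1 and cell_3 below 0.022 m and z of chestpiece_1 in the frame of cell_3 between 0.006 and 0.026 m) or (horizontal distance between chestpiece_1 and cell_4 below 0.022 m and z of chestpiece_1 in the frame of cell_4 between 0.006 and 0.026 m)) and ((horizontal distance between chestpiece_2 and cell_1 below 0.022 m and z of chestpiece_2 in the frame of cell_1 between 0.006 and 0.026 m) or (horizontal distance between chestpiece_2 and cell_2 below 0.022 m and z of chestpiece_2 in the frame of cell_2 between 0.006 and 0.026 m) or (horizontal distance between chestpiece_2 and cell_3 below 0.022 m and z of chestpiece_2 in the frame of cell_3 between 0.006 and 0.026 m) or (horizontal distance between chestpiece_2 and cell_4 below 0.022 m and z of chestpiece_2 in the frame of cell_4 between 0.006 and 0.026 m)) and ((horizontal distance between chestpiece_3 and cell_1 below 0.022 m and z of chestpiece_3 in the frame of cell_1 between 0.006 and 0.026 m) or (horizontal distance between chestpiece_3 and cell_2 below 0.022 m and z of chestpiece_3 in the frame of cell_2 between 0.006 and 0.026 m) or (horizontal distance between chestpiece_3 and cell_3 below 0.022 m and z of chestpiece_3 in the frame of cell_3 between 0.006 and 0.026 m) or (horizontal distance between chestpiece_3 and cell_4 below 0.022 m and z of chestpiece_3 in the frame of cell_4 between 0.006 and 0.026 m)) and ((horizontal distance between chestpiece_4 and cell_1 below 0.022 m and z of chestpiece_4 in the frame of cell_1 between 0.006 and 0.026 m) or (horizontal distance between chestpiece_4 and cell_2 below 0.022 m and z of chestpiece_4 in the frame of cell_2 between 0.006 and 0.026 m) or (horizontal distance between chestpiece_4 and cell_3 below 0.022 m and z of chestpiece_4 in the frame of cell_3 between 0.006 and 0.026 m) or (horizontal distance between chestpiece_4 and cell_4 below 0.022 m and z of chestpiece_4 in the frame of cell_4 between 0.006 and 0.026 m)) and value of joint tray below 0.06 m), for 0.2 s.
3. the tray has snapped home (value of joint tray above 0.151 m), for 0.2 s.
At the end, for the whole second after the job is handed in: The tray is home (travel over 151 of 155 mm, past its detent), every chestpiece present is at rest in a cell of its own (its centre within 22 mm of the cell's centre seen from above and 6 to 26 mm above the cell floor), and both flaps still stand past upright (over 1.65 rad) (((horizontal distance between chestpiece_1 and cell_1 below 0.022 m and z of chestpiece_1 in the frame of cell_1 between 0.006 and 0.026 m) or (horizontal distance between chestpiece_1 and cell_2 below 0.022 m and z of chestpiece_1 in the frame of cell_2 between 0.006 and 0.026 m) or (horizontal distance between chestpiece_1 and cell_3 below 0.022 m and z of chestpiece_1 in the frame of cell_3 between 0.006 and 0.026 m) or (horizontal distance between chestpiece_1 and cell_4 below 0.022 m and z of chestpiece_1 in the frame of cell_4 between 0.006 and 0.026 m)) and ((horizontal distance between chestpiece_2 and cell_1 below 0.022 m and z of chestpiece_2 in the frame of cell_1 between 0.006 and 0.026 m) or (horizontal distance between chestpiece_2 and cell_2 below 0.022 m and z of chestpiece_2 in the frame of cell_2 between 0.006 and 0.026 m) or (horizontal distance between chestpiece_2 and cell_3 below 0.022 m and z of chestpiece_2 in the frame of cell_3 between 0.006 and 0.026 m) or (horizontal distance between chestpiece_2 and cell_4 below 0.022 m and z of chestpiece_2 in the frame of cell_4 between 0.006 and 0.026 m)) and ((horizontal distance between chestpiece_3 and cell_1 below 0.022 m and z of chestpiece_3 in the frame of cell_1 between 0.006 and 0.026 m) or (horizontal distance between chestpiece_3 and cell_2 below 0.022 m and z of chestpiece_3 in the frame of cell_2 between 0.006 and 0.026 m) or (horizontal distance between chestpiece_3 and cell_3 below 0.022 m and z of chestpiece_3 in the frame of cell_3 between 0.006 and 0.026 m) or (horizontal distance between chestpiece_3 and cell_4 below 0.022 m and z of chestpiece_3 in the frame of cell_4 between 0.006 and 0.026 m)) and ((horizontal distance between chestpiece_4 and cell_1 below 0.022 m and z of chestpiece_4 in the frame of cell_1 between 0.006 and 0.026 m) or (horizontal distance between chestpiece_4 and cell_2 below 0.022 m and z of chestpiece_4 in the frame of cell_2 between 0.006 and 0.026 m) or (horizontal distance between chestpiece_4 and cell_3 below 0.022 m and z of chestpiece_4 in the frame of cell_3 between 0.006 and 0.026 m) or (horizontal distance between chestpiece_4 and cell_4 below 0.022 m and z of chestpiece_4 in the frame of cell_4 between 0.006 and 0.026 m)) and linear speed of each of chestpiece_1, chestpiece_2, chestpiece_3, chestpiece_4 below 0.02 m/s and value of joint tray above 0.151 m and value of joint each of flap_left, flap_right above 1.65 rad); the robot touches nothing.
It fails at once if the mug is moved more than 40 mm from its place or tipped over (distance of mug from where it was at the start of the episode above 0.04 m or angle between mug's own z axis and vertical above 0.6 rad).
It fails at once if the hammer is moved more than 40 mm from its place (distance of hammer from where it was at the start of the episode above 0.04 m).
It fails at once if the gel is moved more than 40 mm from its place or tipped over (distance of gel from where it was at the start of the episode above 0.04 m or angle between gel's own z axis and vertical above 0.6 rad).
Of chestpiece_1, chestpiece_2, chestpiece_3, chestpiece_4 only 3 to 4 are there at a start; the rules pass over those that are not, and their reading is None.
At some moment in a run one of chestpiece_1, chestpiece_2, chestpiece_3, chestpiece_4 may be knocked a few centimetres aside while the robot is not near it.
Once in a run the grip may slacken for a moment while it holds something.
It also fails if it takes over 210 s, if anything falls off the work surface, if the arm or the gripper's body presses on something with over 40 N, if the wrist force passes 120 N, or if a joint passes its speed limit or range.

### The arm

A 6-joint arm with a two-finger parallel gripper is mounted at the origin on the work surface. World frame = base frame: x ahead of the robot, y to its left, z up, the work surface at z = 0. Lengths are in m, angles in rad, forces in N, time in s.
With the tool pointing down it reaches from about 0.25 to 0.725 m from the base axis. Payload 4 kg.
Tool frame: the origin (TCP) lies on the centre line of the jaws, within the pads' length; the fingertips stand 11 mm ahead of it and the grasp point (between the pads) lies 8 mm behind it; z points along the fingers, x is the direction in which the jaws open and shut, and the axes are right-handed (so a half turn about z gives the same grasp; the last joint's range is limited). The gripper opens to 85 mm and grips with 20 to 120 N. Pads are 22 mm wide; open, the fingers measure 114 mm over their backs; the gripper's body (76 mm by 85 mm) begins 54 mm behind the grasp point. The pads swing forward as they close: fully open they stand 13 mm farther back than shut.
Start: joints at [1.253, 0.241, 0.005, 1.335, 0, 1.571], TCP at [0.156, 0.475, 0.242] pointing down, gripper open.
Joint ranges: [-2.72, 2.72], [-1.05, 1.87], [-1.09, 1.28], [-1.99, 2.15], [-1.42, 1.44], [-3.14, 3.14]. Speed limits (rad/s): [2.79, 2.79, 3.14, 3.14, 3.14, 3.14].

### API

Orientations are given as a unit quaternion [x, y, z, w].
In Python, from workcell import bot, viewer, order gives the robot as it stands. The module is installed in compiled form; this text tells all that it offers.
- The arm moves only by the tool send_rows, never from a script. Its argument "increments" is a list that holds one entry, the list of rows, each a list of 4 numbers: the shift along the tool's x, y, z in m, then the turn about the tool's z in degrees. A call has exactly 8 rows; each row shifts and turns the pose as measured when the row begins, along the tool's axes as they then stand; what a row does not reach is not made up. A row lasts 1/10 s, in which the tool goes at most 50 mm and 8.59 degrees, less where a joint would pass 70% of its speed; a pose out of reach is approached as far as the arm can. A call is refused whole if a number of a shift passes 0.05 or a number of a turn 8.59, either way. A call with a gripper value outside its range is refused whole. "hand" is the closure, from -1 (fully open) to 1 (shut), so that 0 is half open, set as the call begins (left out, the last holds). The fingers move at their own pace and stop on an object; the grip force is fixed at half the most. Time passes only in rows, so rows that do not move let the fingers close, or fill a call up. It gives the time, the measured TCP pose, the force and the opening at its end, in the units of the state.
- bot.get_obs(): the state, without advancing time (a new reading comes with each control period).
- viewer.camera(name): name is "scene" or "top" or "wrist"; returns a dict with "image" (480x640x3 uint8, red, green, blue), "range_z" (480x640 float32, m along the optical axis (not along the pixel's ray), 0 where there is no reading), "camera_matrix" (3x3 intrinsics, pixels), "eye" and "rotation" of the camera in the world. Camera axes: x right, y down, z forward; pixel columns grow to the right and rows downward; lengths in m; the calibration is good to about 2 mm. A picture is of the moment at which its call begins.
- order.job_done(): hands the job in, once; it reports no verdict.
The state is a dict: "clock": time; "joint_pos": joint angles; "joint_vel": joint speeds; "tau": joint torques, N m; "eef_pos": TCP position; "tool_rot": TCP orientation; "ft_force": force on the tool from outside, world axes, zero at the start; "ft_torque": the same for the moment, N m; "grip_width": finger opening in m.
Only numpy, scipy, OpenCV 4.12 (cv2) and the standard library are available. Lean on these libraries where they do the work, as an engineer would, in place of code of your own. Each camera call takes 0.05 s, during which the arm holds its last target.

## Working session

There is one attempt and no reset: what is moved stays moved. The work goes in short steps, Python scripts to look and compute and a tool call to move; the robot and the scene stay as the last step left them, time stands still between calls to the robot, and variables do not carry over. Pictures are saved under pics/ and viewed, and the job is handed in when it is done.

Besides the shell and the picture viewer there is one more tool, called after ">>>" as name(argument=value, ...), one argument or row to a line, values as JSON. send_rows: Moves the arm, as the interface text tells. Its arguments: {"type":"object","properties":{"increments":{"type":"array","items":{"type":"array","items":{"type":"array","items":{"type":"number"}}}},"hand":{"type":"number"}},"required":["increments"]}

```bash
mkdir -p pics; cat > h.py <<'E'
import numpy as np, cv2
from workcell import bot, viewer, order
def cam(n,save=None):
    d=viewer.camera(n)
    if save: cv2.imwrite('pics/'+save+'.png',d['image'][:,:,::-1])
    np.savez('last_%s.npz'%n,**d)
    return d
def last(n): return dict(np.load('last_%s.npz'%n))
def P(d,u,v,z=None):
    K=d['camera_matrix'];r=np.array([(u-K[0,2])/K[0,0],(v-K[1,2])/K[1,1],1])
    R=np.array(d['rotation']);e=np.array(d['eye'])
    if z is None:
        return e+R@(r*d['range_z'][int(round(v)),int(round(u))])
    w=R@r; return e+w*(z-e[2])/w[2]
def cloud(d):
    K=d['camera_matrix'];v,u=np.mgrid[:480,:640];Z=d['range_z']
    c=np.stack([(u-K[0,2])/K[0,0]*Z,(v-K[1,2])/K[1,1]*Z,Z],-1)
    return c@np.array(d['rotation']).T+np.array(d['eye'])
E
python3 - <<'E'
from h import *
np.set_printoptions(precision=4,suppress=True)
for n in ('top','scene','wrist'):
    d=cam(n,n+'0'); print(n,d['eye'],d['rotation'].tolist(),d['camera_matrix'].tolist())
print(bot.get_obs())
E
```

```text
top [0.3889 0.004  1.4562] [0.7060984040201415, -0.7042937805422843, 0.04774325359119472, -0.05582021377773931] [[512.4153498749511, 0.0, 316.2511279627592], [0.0, 512.4153498749511, 240.2123154496494], [0.0, 0.0, 1.0]]
scene [ 1.4276 -0.0339  1.1304] [0.6886744679908179, 0.6458181036684664, -0.2299427799533707, -0.2361625966552404] [[558.963279097348, 0.0, 320.6602900265728], [0.0, 558.963279097348, 238.25009181546505], [0.0, 0.0, 1.0]]
wrist [0.0772 0.5011 0.373 ] [0.7988327273657924, 0.5783979071627178, 0.09629307620548705, 0.13434946279759397] [[397.8174454907169, 0.0, 320.7341364244403], [0.0, 397.8174454907169, 245.29557254599368], [0.0, 0.0, 1.0]]
{'clock': 0.15, 'joint_pos': array([1.253 , 0.2413, 0.0041, 1.3352, 0.    , 1.5708]), 'joint_vel': array([-0.0005, -0.002 ,  0.0037, -0.0007,  0.0007,  0.0005]), 'tau': array([ -0.0005, -37.2635,  25.2639,   0.0123,  -0.    ,  -0.    ]), 'eef_pos': array([0.1561, 0.4745, 0.2416]), 'tool_rot': array([ 0.8101,  0.5863, -0.0007,  0.0005]), 'ft_force': array([-0.4198,  0.0841, -0.0476]), 'ft_torque': array([-0.0227,  0.005 , -0.0265]), 'grip_width': 0.08563225554731087}
```

```bash
sed -i "s/np.savez('last/d['rotation']=Rot.from_quat(d['rotation']).as_matrix();np.savez('last/; s/^import numpy.*/import numpy as np, cv2\nfrom scipy.spatial.transform import Rotation as Rot\nnp.set_printoptions(precision=4,suppress=True)/" h.py; cat h.py | head -12
python3 - <<'E'
from h import *
d=cam('top')
E
```

```text
import numpy as np, cv2
from scipy.spatial.transform import Rotation as Rot
np.set_printoptions(precision=4,suppress=True)
from workcell import bot, viewer, order
def cam(n,save=None):
    d=viewer.camera(n)
    if save: cv2.imwrite('pics/'+save+'.png',d['image'][:,:,::-1])
    d['rotation']=Rot.from_quat(d['rotation']).as_matrix();np.savez('last_%s.npz'%n,**d)
    return d
def last(n): return dict(np.load('last_%s.npz'%n))
def P(d,u,v,z=None):
    K=d['camera_matrix'];r=np.array([(u-K[0,2])/K[0,0],(v-K[1,2])/K[1,1],1])
```

View pics/top0.png

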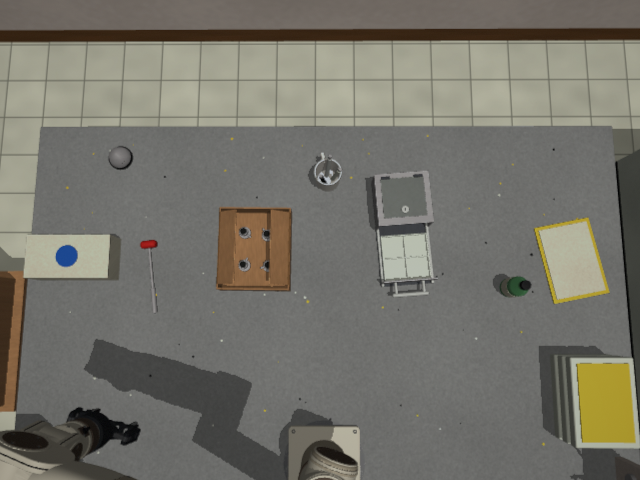

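View pics/scene0.png

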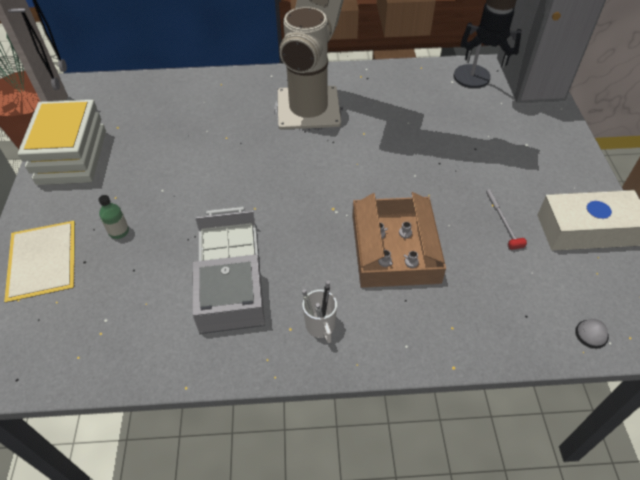

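```bash
python3 - <<'E'
from h import *
d=last('top')
im=d['image'][190:310,200:450,::-1]
cv2.imwrite('pics/c1.png',cv2.resize(im[:,:110],None,fx=5,fy=5,interpolation=cv2.INTER_CUBIC))
cv2.imwrite('pics/c2.png',cv2.resize(d['image'][160:305,360:450,::-1],None,fx=4,fy=4,interpolation=cv2.INTER_CUBIC))
E
```

```text
(no output)
```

View pics/c1.png

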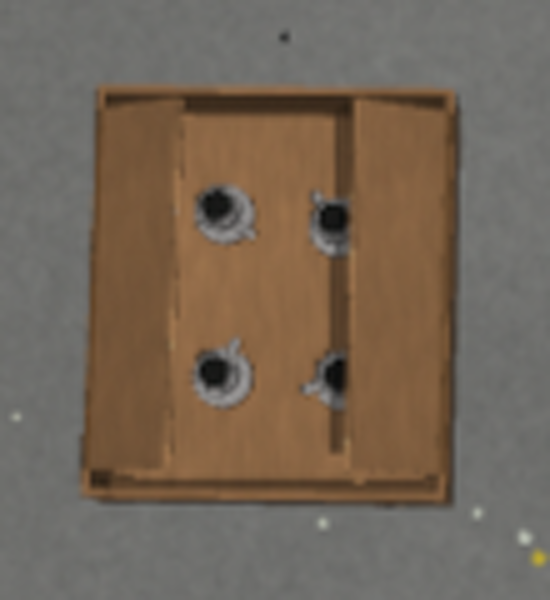

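View pics/c2.png

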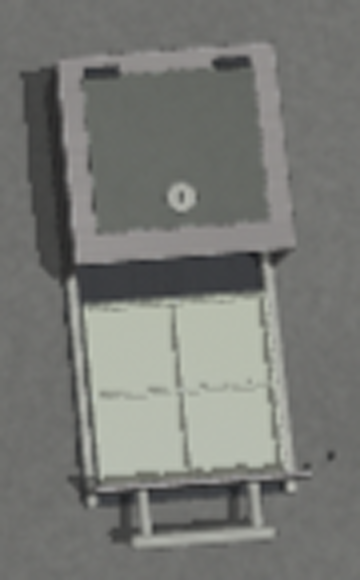

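```bash
python3 - <<'E'
from h import *
d=last('top')
f=lambda u,v,z:P(d,200+u/5,190+v/5,z)
c=[f(98,88,.064),f(456,92,.064),f(447,503,.064),f(83,498,.064)]
for p in c:print('carton',p)
print('ctr',np.mean(c,0))
for a,b in((98,456),):pass
print('edge ang', np.degrees(np.arctan2(*(c[0]-c[3])[[1,0]])),np.degrees(np.arctan2(*(c[1]-c[2])[[1,0]])), 'across',np.degrees(np.arctan2(*(c[0]-c[1])[[1,0]])),np.degrees(np.arctan2(*(c[3]-c[2])[[1,0]])))
for u,v in((216,205),(333,218),(213,372),(338,376)):print('bell',f(u,v,.04))
for u,v in((225,215),(333,222),(222,376),(335,380)):print('disc',f(u,v,.014))
g=lambda u,v,z=None:P(d,360+u/4,160+v/4,z)
print('edgesL',f(185,100,.1),f(165,468,.1),'R',f(353,100,.1),f(350,475,.1))
for u,v,z in((86,308,.022),(262,297,.022),(280,467,.022),(103,480,.022),(180,389,.022),(204,535,.038),(190,482,.066),(180,255,.084),(78,263,.084),(295,247,.084),(60,63,.084),(272,45,.084)):print('cab',u,v,g(u,v,z),g(u,v))
C=cloud(d)
# flap heights
for v in (215,240,265):
  for u in list(range(218,240,2))+list(range(266,294,2)): print((u,v),C[v,u],end=' ')
  print()
E
```

```text
carton [0.6856 0.2891 0.064 ]
carton [0.6835 0.09   0.064 ]
carton [0.4563 0.0925 0.064 ]
carton [0.4585 0.2903 0.064 ]
ctr [0.571  0.1905 0.064 ]
edge ang -0.2827038200602108 -0.6273157616887627 across 89.40526544017375 89.3790150776294
bell [0.6238 0.2256 0.04  ]
bell [0.6165 0.1597 0.04  ]
bell [0.5297 0.225  0.04  ]
bell [0.5276 0.1554 0.04  ]
disc [0.6223 0.2244 0.014 ]
disc [0.6183 0.1626 0.014 ]
disc [0.53   0.2239 0.014 ]
disc [0.5279 0.1598 0.014 ]
edgesL [0.6713 0.2344 0.1   ] [0.4726 0.2398 0.1   ] R [0.6714 0.1435 0.1   ] [0.4692 0.1417 0.1   ]
cab 86 308 [ 0.6101 -0.1638  0.022 ] [ 0.6099 -0.1635  0.0238]
cab 262 297 [ 0.6182 -0.2881  0.022 ] [ 0.6177 -0.2874  0.0254]
cab 280 467 [ 0.498  -0.2973  0.022 ] [ 0.4976 -0.2961  0.0278]
cab 103 480 [ 0.4886 -0.1738  0.022 ] [ 0.4886 -0.1738  0.022 ]
cab 180 389 [ 0.5527 -0.2288  0.022 ] [ 0.552  -0.2278  0.0283]
cab 204 535 [ 0.4499 -0.2405  0.038 ] [ 0.4498 -0.2401  0.0404]
cab 190 482 [ 0.4844 -0.2271  0.066 ] [ 0.4844 -0.2272  0.065 ]
cab 180 255 [ 0.6371 -0.2208  0.084 ] [ 0.6378 -0.2214  0.0802]
cab 78 263 [ 0.6315 -0.151
[... 2080 characters left out ...]
29 0.2615 0.0911] (228, 265) [0.5233 0.257  0.0867] (230, 265) [0.5227 0.2504 0.0932] (232, 265) [0.5218 0.2434 0.1024] (234, 265) [0.5218 0.238  0.1028] (236, 265) [0.5314 0.2492 0.0054] (238, 265) [0.5313 0.2433 0.0065] (266, 265) [0.5283 0.16   0.0385] (268, 265) [0.5281 0.1543 0.0403] (270, 265) [0.5218 0.1421 0.1052] (272, 265) [0.5222 0.1372 0.1012] (274, 265) [0.5227 0.1323 0.096 ] (276, 265) [0.5231 0.1274 0.0921] (278, 265) [0.5235 0.1224 0.0879] (280, 265) [0.524  0.1174 0.0828] (282, 265) [0.5243 0.1122 0.0801] (284, 265) [0.5242 0.1067 0.0818] (286, 265) [0.5254 0.1022 0.0697] (288, 265) [0.525  0.0965 0.073 ] (290, 265) [0.5283 0.0932 0.0401] (292, 265) [ 0.5323  0.09   -0.0008]
```

>>> send_rows(
  increments=[
    [[0, 0, 0, 8.5], [0, 0, 0, 8.5], [0, 0, 0, 8.5], [0, 0, 0, 8.5], [0, 0, 0, 8.5], [0, 0, 0, 8.5], [0, 0, 0, 8.5], [0, 0, 0, 8.5]],
  ],
  hand=1,
)

```text
clock: 1.0
eef_pos: [0.1556, 0.4732, 0.2395]
tool_rot: [1.0, 0.024, -0.001, 0.003]
ft_force: [0.3, 0.9, -0.9]
grip_width: -0.0003
```

>>> send_rows(
  increments=[
    [[0.02, 0.014, 0, 3.3], [0.04, 0.028, 0, 0], [0.04, 0.028, 0, 0], [0.04, 0.028, 0, 0], [0.04, 0.028, 0, 0], [0.04, 0.028, 0, 0], [0.04, 0.028, 0, 0], [0.04, 0.028, 0, 0]],
  ],
)

```text
clock: 1.8
eef_pos: [0.4584, 0.2592, 0.2382]
tool_rot: [1.0, 0.0, -0.002, 0.003]
ft_force: [0.7, 0.5, -0.1]
grip_width: 0.0002
```

>>> send_rows(
  increments=[
    [[0.038, 0.018, 0, 0], [0.038, 0.018, 0, 0], [0.036, 0.018, 0, 0], [0, 0, 0.03, 0], [0, 0, 0.03, 0], [0, 0, 0.03, 0], [0, 0, 0.03, 0], [0, 0, 0.012, 0]],
  ],
)

```text
clock: 2.6
eef_pos: [0.5833, 0.1945, 0.1016]
tool_rot: [1.0, -0.007, 0.001, 0.002]
ft_force: [-0.2, 0.0, -0.6]
grip_width: -0.0001
```

>>> send_rows(
  increments=[
    [[0, -0.014, 0, 0], [0, -0.014, 0, 0], [0, -0.008, -0.004, 0], [0, -0.01, -0.008, 0], [0, -0.01, -0.006, 0], [0, -0.01, -0.004, 0], [0, -0.01, -0.002, 0], [0, 0, 0, 0]],
  ],
)

```text
clock: 3.4
eef_pos: [0.5862, 0.2789, 0.1337]
tool_rot: [1.0, -0.005, 0.005, 0.002]
ft_force: [0.1, 0.3, 0.3]
grip_width: 0.0001
```

>>> send_rows(
  increments=[
    [[0, 0, 0.006, 0], [0, -0.006, 0.003, 0], [0, -0.006, 0.003, 0], [0, -0.006, 0.003, 0], [0, -0.006, 0.004, 0], [0, -0.005, 0.005, 0], [0, -0.003, 0.005, 0], [0, 0, 0, 0]],
  ],
)

```text
clock: 4.2
eef_pos: [0.5863, 0.313, 0.1001]
tool_rot: [1.0, -0.006, 0.004, 0.003]
ft_force: [0.1, 0.5, 0.4]
grip_width: 0.0
```

```bash
python3 - <<'E'
from h import *
d=cam('top'); cam('scene','s1')
im=d['image'][190:310,190:300,::-1]
cv2.imwrite('pics/t1.png',cv2.resize(im,None,fx=5,fy=5,interpolation=cv2.INTER_CUBIC))
print(bot.get_obs()['eef_pos'])
E
```

```text
[0.5866 0.3127 0.1009]
```

View pics/s1.png

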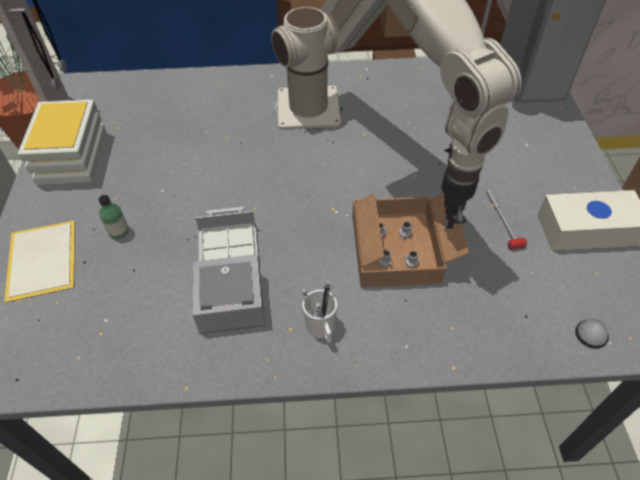

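>>> send_rows(
  increments=[
    [[0, 0.005, -0.02, 0], [0, 0.01, -0.02, 0], [0, 0.03, -0.005, 0], [0, 0.035, 0, 0], [0, 0.03, 0, 0], [0, 0.015, 0.01, 0], [0, 0, 0.02, 0], [0, 0, 0.01, 0]],
  ],
)

```text
clock: 5.1
eef_pos: [0.5876, 0.1827, 0.1119]
tool_rot: [1.0, -0.006, 0.009, 0.002]
ft_force: [-0.6, -0.8, -0.3]
grip_width: 0.0002
```

>>> send_rows(
  increments=[
    [[0, 0.004, 0.01, 0], [0, 0.012, 0.0, 0], [0, 0.008, -0.002, 0], [0, 0.008, -0.006, 0], [0, 0.009, -0.005, 0], [0, 0.009, -0.003, 0], [0, 0.009, -0.001, 0], [0, 0.006, 0, 0]],
  ],
)

```text
clock: 5.9
eef_pos: [0.588, 0.1148, 0.1228]
tool_rot: [1.0, -0.005, 0.011, 0.001]
ft_force: [-0.3, 0.6, 0.4]
grip_width: 0.0002
```

>>> send_rows(
  increments=[
    [[0, 0.006, 0, 0], [0, 0.006, 0.001, 0], [0, 0.007, 0.002, 0], [0, 0.007, 0.003, 0], [0, 0.006, 0.004, 0], [0, 0.006, 0.005, 0], [0, 0.005, 0.005, 0], [0, 0, 0, 0]],
  ],
)

```text
clock: 6.7
eef_pos: [0.587, 0.066, 0.0995]
tool_rot: [1.0, -0.006, 0.01, 0.001]
ft_force: [0.0, 0.2, -0.7]
grip_width: -0.0001
```

```bash
python3 - <<'E'
from h import *
cam('scene','s2')
print(bot.get_obs()['eef_pos'])
E
```

```text
[0.5871 0.0663 0.0998]
```

View pics/s2.png

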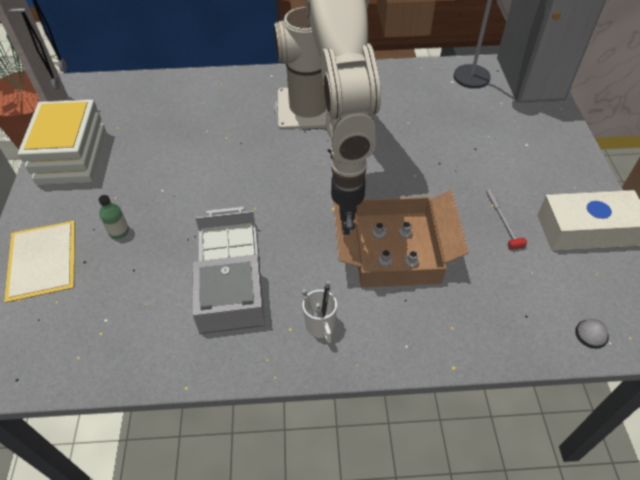

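>>> send_rows(
  increments=[
    [[0, -0.005, -0.03, 0], [0, 0, -0.04, 0], [0, 0, -0.04, 0], [-0.02, 0.02, -0.02, 0], [-0.03, 0.03, 0, 0], [-0.03, 0.03, 0, 0], [-0.02, 0.02, 0, 0], [0, 0, 0, 0]],
  ],
  hand=-1,
)

```text
clock: 7.55
eef_pos: [0.4811, -0.0281, 0.233]
tool_rot: [1.0, -0.003, 0.01, 0.003]
ft_force: [1.0, -0.1, -0.2]
grip_width: 0.0851
```

```bash
python3 - <<'E'
from h import *
d=cam('top','t3')
print(bot.get_obs()['eef_pos'],bot.get_obs()['grip_width'])
im=d['image'][190:310,200:300,::-1]
cv2.imwrite('pics/t3c.png',cv2.resize(im,None,fx=5,fy=5,interpolation=cv2.INTER_CUBIC))
E
```

```text
[ 0.4824 -0.0274  0.2331] 0.08554380148380016
```

View pics/t3c.png

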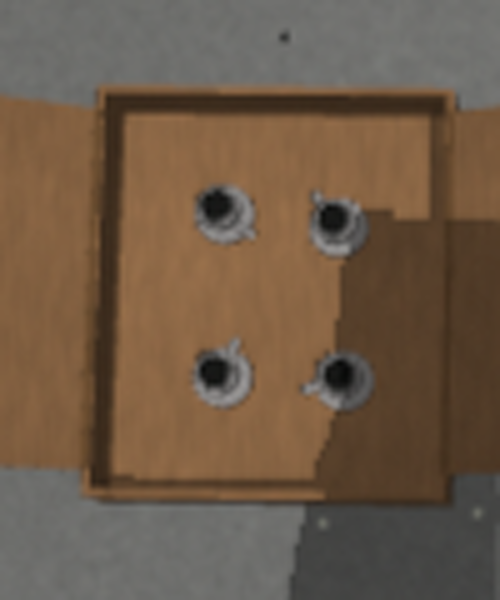

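View pics/t3.png

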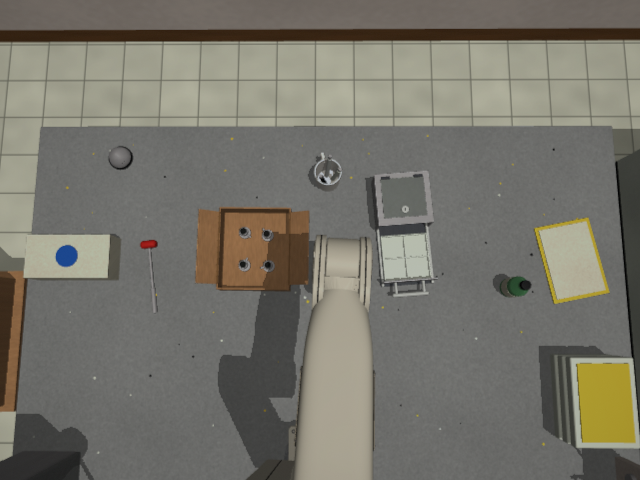

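```bash
python3 - <<'E'
from h import *
d=last('top')
f=lambda u,v,z:P(d,200+u/5,190+v/5,z)
for a,b in (((225,214),(216,205)),((338,226),(333,218)),((222,376),(214,373)),((343,380),(340,376))):
    print(f(*a,.014),f(*b,.04))
print(bot.get_obs()['joint_pos'])
C=cloud(d)
# profile across tray at row ~ (cabinet y), col along 374..440
for v in (245,265):
  print([ (u,)+tuple(np.round(C[v,u]*1000).astype(int)) for u in range(372,440,2)])
print([ (v,)+tuple(np.round(C[v,398]*1000).astype(int)) for v in range(215,300,2)])
# flap angles
for v in (225,265):
  print([ (u,)+tuple(np.round(C[v,u]*1000).astype(int)) for u in list(range(196,222,3))+list(range(288,312,2))])
E
```

```text
[0.6229 0.2244 0.014 ] [0.6238 0.2256 0.04  ]
[0.616  0.1597 0.014 ] [0.6165 0.1597 0.04  ]
[0.53   0.2239 0.014 ] [0.5291 0.2244 0.04  ]
[0.5279 0.1553 0.014 ] [0.5276 0.1543 0.04  ]
[-0.0546  0.1952 -0.0775  1.2767 -0.0034  1.5209]
[(372, np.int64(590), np.int64(-138), np.int64(5)), (374, np.int64(590), np.int64(-144), np.int64(3)), (376, np.int64(590), np.int64(-150), np.int64(2)), (378, np.int64(589), np.int64(-155), np.int64(12)), (380, np.int64(589), np.int64(-160), np.int64(13)), (382, np.int64(587), np.int64(-165), np.int64(24)), (384, np.int64(588), np.int64(-171), np.int64(14)), (386, np.int64(589), np.int64(-177), np.int64(13)), (388, np.int64(587), np.int64(-181), np.int64(24)), (390, np.int64(588), np.int64(-188), np.int64(15)), (392, np.int64(588), np.int64(-194), np.int64(16)), (394, np.int64(588), np.int64(-199), np.int64(16)), (396, np.int64(589), np.int64(-206), np.int64(11)), (398, np.int64(587), np.int64(-210), np.int64(21)), (400, np.int64(589), np.int64(-217), np.int64(9)), (402, np.int64(588), np.int64(-222), np.int64(15)), (404, np.int64(587), np.int64(-226), 
[... 6305 characters left out ...]
217, np.int64(525), np.int64(290), np.int64(72)), (220, np.int64(528), np.int64(289), np.int64(36)), (288, np.int64(526), np.int64(97), np.int64(68)), (290, np.int64(525), np.int64(91), np.int64(74)), (292, np.int64(525), np.int64(86), np.int64(73)), (294, np.int64(525), np.int64(80), np.int64(74)), (296, np.int64(524), np.int64(75), np.int64(79)), (298, np.int64(524), np.int64(69), np.int64(83)), (300, np.int64(524), np.int64(64), np.int64(84)), (302, np.int64(524), np.int64(58), np.int64(86)), (304, np.int64(523), np.int64(52), np.int64(96)), (306, np.int64(523), np.int64(47), np.int64(95)), (308, np.int64(389), np.int64(4), np.int64(1456)), (310, np.int64(532), np.int64(39), np.int64(0))]
```

>>> send_rows(
  increments=[
    [[0, 0, 0, -8.5], [0, 0, 0, -8.5], [0, 0, 0, -8.5], [0, 0, 0, -8.5], [0, 0, 0, -8.5], [0, 0, 0, -8.5], [0, 0, 0, -8.5], [0, 0, 0, -8.5]],
  ],
  hand=0,
)

```text
clock: 8.4
eef_pos: [0.4901, -0.0209, 0.2333]
tool_rot: [0.825, 0.565, 0.01, 0.008]
ft_force: [-0.7, 0.2, 0.7]
grip_width: 0.0426
```

>>> send_rows(
  increments=[
    [[0, 0, 0, -8], [0, 0, 0, -8], [0, 0, 0, -4], [0.03, 0.01, 0, 0], [0.04, 0.01, 0, 0], [0.04, 0.01, 0, 0], [0.04, 0.01, 0, 0], [0.01, 0, 0, 0]],
  ],
)

```text
clock: 9.2
eef_pos: [0.5391, 0.1515, 0.2329]
tool_rot: [0.706, 0.708, 0.011, 0.011]
ft_force: [-0.2, 0.2, 0.4]
grip_width: 0.043
```

>>> send_rows(
  increments=[
    [[0.002, -0.008, 0.02, 0], [0, -0.002, 0.03, 0], [0, 0, 0.03, 0], [0, 0, 0.03, 0], [0, 0, 0.015, 0], [0, 0, 0, 0], [0, 0, 0, 0], [0, 0, 0, 0]],
  ],
)

```text
clock: 10.0
eef_pos: [0.5369, 0.1632, 0.1035]
tool_rot: [0.702, 0.712, 0.013, 0.012]
ft_force: [-0.6, -0.2, -0.3]
grip_width: 0.0428
```

```bash
python3 - <<'E'
from h import *
d=cam('wrist','w1')
o=bot.get_obs();print(o['eef_pos'],o['tool_rot'])
E
```

```text
[0.5372 0.1633 0.1038] [0.7018 0.7122 0.0136 0.012 ]
```

View pics/w1.png

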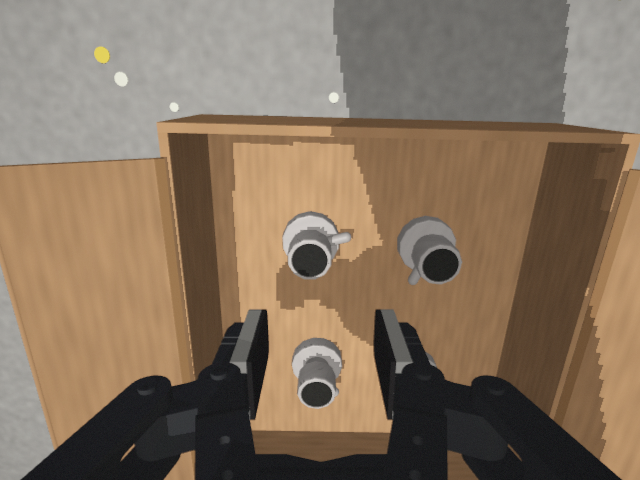

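```bash
python3 - <<'E'
from h import *
d=last('wrist')
print(d['eye'],d['rotation'][:,2])
for u,v in ((310,258),(437,262),(316,392)):
    print(P(d,u,v,.04))
E
```

```text
[0.4491 0.1617 0.2319] [ 0.3593  0.0074 -0.9332]
[0.5302 0.1577 0.04  ]
[0.5316 0.2245 0.04  ]
[0.6177 0.1618 0.04  ]
```

>>> send_rows(
  increments=[
    [[-0.006, -0.009, 0, 0], [0, 0, 0, 0], [0, -0.001, 0.02, 0], [0, -0.001, 0.02, 0], [0, -0.001, 0.015, 0], [0, 0, 0.005, 0], [0, 0, 0, 0], [0, 0, 0, 0]],
  ],
)

```text
clock: 10.85
eef_pos: [0.5315, 0.1572, 0.0497]
tool_rot: [0.702, 0.711, 0.02, 0.016]
ft_force: [0.4, 0.2, 0.1]
grip_width: 0.0427
```

>>> send_rows(
  increments=[
    [[0, -0.003, 0.006, 0], [0, 0, 0.006, 0], [0, 0, 0.002, 0], [0, 0, 0, 0], [0, 0, 0, 0], [0, 0, 0, 0], [0, 0, 0, 0], [0, 0, 0, 0]],
  ],
)

```text
clock: 11.65
eef_pos: [0.531, 0.1579, 0.0371]
tool_rot: [0.702, 0.711, 0.022, 0.017]
ft_force: [0.3, -0.3, 0.6]
grip_width: 0.0428
```

```bash
python3 - <<'E'
from h import *
d=cam('wrist','w2')
o=bot.get_obs();print(o['eef_pos'],o['tool_rot'])
E
```

```text
[0.5311 0.1579 0.0371] [0.7022 0.7115 0.0224 0.0169]
```

View pics/w2.png

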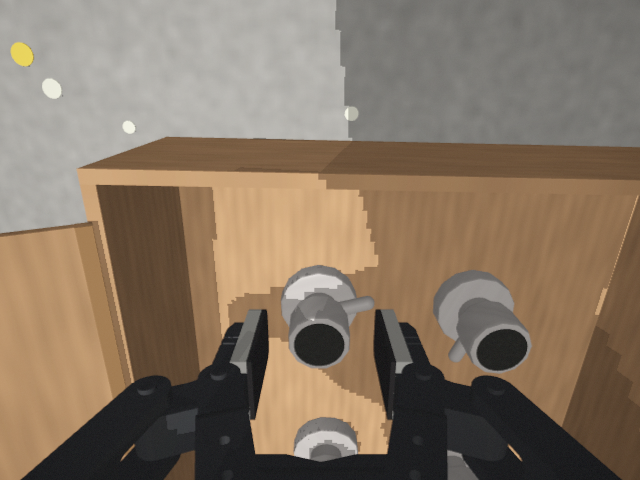

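```bash
python3 - <<'E'
from h import *
d=last('wrist')
print(P(d,319,343,.04),P(d,501,349,.04),P(d,310,305))
# project TCP & tip
K=d['camera_matrix']
for p in ([.5311,.1579,.0371],[.5311,.1579,.026]):
    c=d['rotation'].T@(np.array(p)-d['eye']);print((K@c/c[2])[:2])
E
```

```text
[0.5307 0.1573 0.04  ] [0.5329 0.2261 0.04  ] [0.5201 0.1538 0.0303]
[320.4421 339.3553]
[320.2444 323.0423]
```

>>> send_rows(
  increments=[
    [[0, 0, 0, 0], [0, 0, 0, 0], [0, 0, 0, 0], [0, 0, 0, 0], [0, 0, 0, 0], [0, 0, 0, 0], [0, 0, 0, 0], [0, 0, 0, 0]],
  ],
  hand=1,
)

```text
clock: 12.5
eef_pos: [0.5314, 0.158, 0.0375]
tool_rot: [0.702, 0.711, 0.023, 0.017]
ft_force: [-0.6, 0.8, 1.1]
grip_width: 0.0212
```

>>> send_rows(
  increments=[
    [[0, 0, -0.01, 0], [0, 0, -0.02, 0], [0, 0, -0.025, 0], [0, 0, -0.025, 0], [0, 0, -0.025, 0], [0, 0, -0.02, 0], [0, 0, 0, 0], [0, 0, 0, 0]],
  ],
)

```text
clock: 13.3
eef_pos: [0.522, 0.1563, 0.1684]
tool_rot: [0.702, 0.711, 0.021, 0.016]
ft_force: [0.3, -0.5, -1.0]
grip_width: 0.0213
```

```bash
python3 - <<'E'
from h import *
d=cam('wrist','w3')
o=bot.get_obs();print(o['eef_pos'],o['tool_rot'],o['grip_width'])
E
```

```text
[0.5221 0.1563 0.1684] [0.7022 0.7115 0.0211 0.0161] 0.021305234999414786
```

View pics/w3.png

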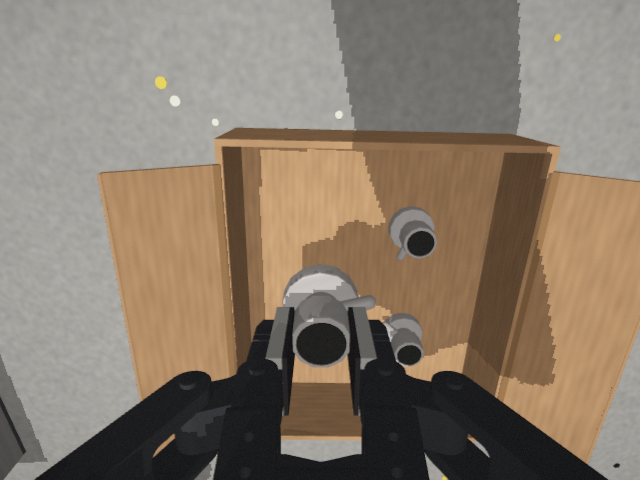

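>>> send_rows(
  increments=[
    [[-0.02, 0, -0.01, 0], [-0.045, 0, 0, 0], [-0.05, 0, 0, 0], [-0.05, 0, 0, 0], [-0.05, 0, 0, 0], [-0.05, 0, 0, 0], [-0.05, 0, 0, 0], [-0.05, 0, 0, 0]],
  ],
)

```text
clock: 14.15
eef_pos: [0.5233, -0.2075, 0.1635]
tool_rot: [0.697, 0.717, 0.016, 0.008]
ft_force: [1.4, 1.0, -1.2]
grip_width: 0.0214
```

>>> send_rows(
  increments=[
    [[-0.03, 0, 0, 0], [-0.01, 0, 0.02, 0], [0, 0, 0.025, 0], [0, 0, 0.02, 0], [0, 0, 0.01, 0], [0, 0, 0, 0], [0, 0, 0, 0], [0, 0, 0, 0]],
  ],
)

```text
clock: 14.95
eef_pos: [0.5206, -0.2554, 0.0755]
tool_rot: [0.702, 0.712, 0.013, 0.002]
ft_force: [0.6, 0.4, -0.3]
grip_width: 0.0215
```

```bash
python3 - <<'E'
from h import *
d=cam('wrist','w4')
o=bot.get_obs();print(o['eef_pos'],o['tool_rot'],o['grip_width'])
E
```

```text
[ 0.5209 -0.2555  0.0758] [0.7017 0.7123 0.0133 0.0024] 0.02116739542173273
```

View pics/w4.png

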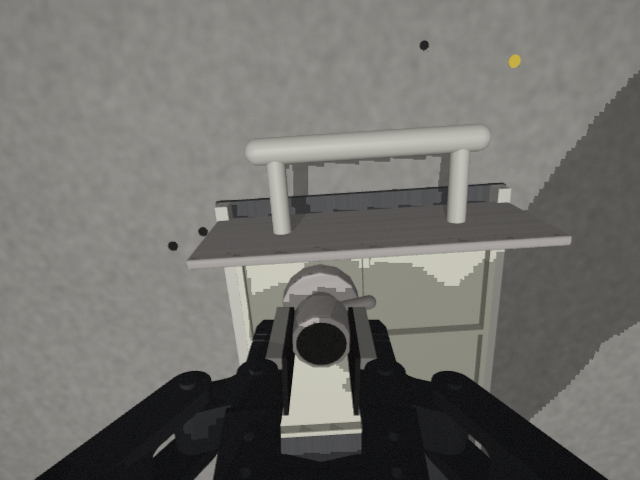

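```bash
python3 - <<'E'
from h import *
d=last('wrist')
for u,v,z in ((366,262,.022),(363,333,.022),(484,329,.022),(487,258,.022),(248,268,.022),(380,242,.066),(368,138,.044)): print(u,v,P(d,u,v,z))
E
```

```text
366 262 [ 0.511 -0.232  0.022]
363 333 [ 0.5521 -0.2313  0.022 ]
484 329 [ 0.5493 -0.1664  0.022 ]
487 258 [ 0.5083 -0.1714  0.022 ]
248 268 [ 0.5147 -0.2909  0.022 ]
380 242 [ 0.4845 -0.2336  0.066 ]
368 138 [ 0.449  -0.2373  0.044 ]
```

>>> send_rows(
  increments=[
    [[-0.008, 0.002, 0, 0], [0, 0, 0.005, 0], [0, 0, 0.01, 0], [0, 0, 0.007, 0], [0, 0, 0, 0], [0, 0, 0, 0], [0, 0, 0, 0], [0, 0, 0, 0]],
  ],
)

```text
clock: 15.8
eef_pos: [0.5255, -0.2642, 0.0544]
tool_rot: [0.701, 0.713, 0.014, 0.005]
ft_force: [-0.5, 0.2, -1.1]
grip_width: 0.0214
```

Lower 3–4 mm, then release with a partial opening.

>>> send_rows(
  increments=[
    [[0, -0.001, 0.003, 0], [0, 0, 0.001, 0], [0, 0, 0, 0], [0, 0, 0, 0], [0, 0, 0, 0], [0, 0, 0, 0], [0, 0, 0, 0], [0, 0, 0, 0]],
  ],
)

```text
clock: 16.6
eef_pos: [0.5251, -0.2644, 0.0508]
tool_rot: [0.701, 0.713, 0.014, 0.005]
ft_force: [-0.2, -0.1, -0.4]
grip_width: 0.021
```

>>> send_rows(
  increments=[
    [[0, 0, 0, 0], [0, 0, 0, 0], [0, 0, 0, 0], [0, 0, 0, 0], [0, 0, -0.01, 0], [0, 0, -0.02, 0], [0, 0, -0.025, 0], [0, 0, -0.02, 0]],
  ],
  hand=0.2,
)

```text
clock: 17.4
eef_pos: [0.521, -0.2643, 0.1268]
tool_rot: [0.701, 0.713, 0.013, 0.002]
ft_force: [0.2, 0.4, 0.1]
grip_width: 0.034
```

```bash
python3 - <<'E'
from h import *
d=cam('wrist','w5')
o=bot.get_obs();print(o['eef_pos'],o['tool_rot'],o['grip_width'])
E
```

```text
[ 0.5228 -0.2653  0.1306] [0.7013 0.7127 0.0142 0.0053] 0.03428039612696489
```

View pics/w5.png

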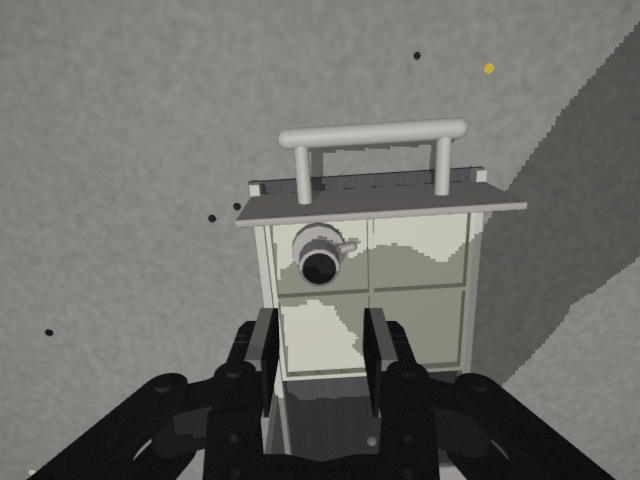

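>>> send_rows(
  increments=[
    [[0.02, 0, -0.02, 0], [0.045, 0, -0.01, 0], [0.05, 0, 0, 0], [0.05, 0, 0, 0], [0.05, 0, 0, 0], [0.05, 0, 0, 0], [0.05, 0, 0, 0], [0.05, 0, 0, 0]],
  ],
  hand=0,
)

```text
clock: 18.25
eef_pos: [0.5217, 0.0974, 0.1725]
tool_rot: [0.707, 0.707, 0.019, 0.013]
ft_force: [0.8, 0.1, 0.4]
grip_width: 0.0429
```

>>> send_rows(
  increments=[
    [[0.04, 0.002, 0, 0], [0.04, 0.002, 0, 0], [0.025, 0.001, 0, 0], [0.005, 0, 0.02, 0], [0, 0, 0.025, 0], [0, 0, 0.02, 0], [0, 0, 0, 0], [0, 0, 0, 0]],
  ],
)

```text
clock: 19.05
eef_pos: [0.53, 0.2233, 0.1125]
tool_rot: [0.701, 0.712, 0.024, 0.014]
ft_force: [0.3, -0.7, 0.3]
grip_width: 0.0425
```

```bash
python3 - <<'E'
from h import *
d=cam('wrist','w6')
o=bot.get_obs();print(o['eef_pos'],o['tool_rot'],o['grip_width'])
E
```

```text
[0.5299 0.2232 0.1125] [0.7015 0.7121 0.0241 0.0141] 0.04260963911898923
```

View pics/w6.png

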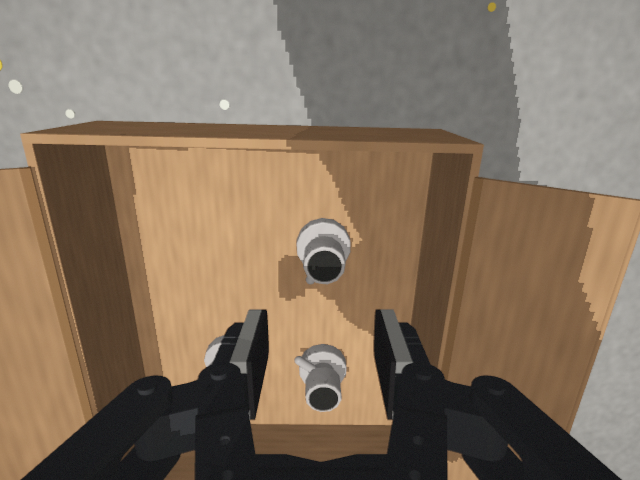

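```bash
python3 - <<'E'
from h import *
d=last('wrist')
for u,v in ((323,265),(323,397)): print(P(d,u,v,.04))
E
```

```text
[0.5326 0.2257 0.04  ]
[0.6257 0.2274 0.04  ]
```

>>> send_rows(
  increments=[
    [[0.001, -0.001, 0.015, 0], [0, 0, 0.02, 0], [0, 0, 0.02, 0], [0, 0, 0.012, 0], [0, 0, 0.003, 0], [0, 0, 0, 0], [0, 0, 0, 0], [0, 0, 0, 0]],
  ],
)

```text
clock: 19.9
eef_pos: [0.5405, 0.2267, 0.0519]
tool_rot: [0.702, 0.711, 0.033, 0.018]
ft_force: [0.8, 0.7, 0.9]
grip_width: 0.0426
```

>>> send_rows(
  increments=[
    [[0, -0.007, 0, 0], [0, -0.002, 0.005, 0], [0, 0, 0.007, 0], [0, 0, 0.003, 0], [0, 0, 0, 0], [0, 0, 0, 0], [0, 0, 0, 0], [0, 0, 0, 0]],
  ],
)

```text
clock: 20.7
eef_pos: [0.5325, 0.2273, 0.0363]
tool_rot: [0.702, 0.711, 0.034, 0.018]
ft_force: [0.9, -0.0, -0.2]
grip_width: 0.0428
```

>>> send_rows(
  increments=[
    [[-0.001, 0, 0, 0], [0, 0, 0, 0], [0, 0, 0, 0], [0, 0, 0, 0], [0, 0, 0, 0], [0, 0, 0, 0], [0, 0, 0, 0], [0, 0, 0, 0]],
  ],
  hand=1,
)

```text
clock: 21.5
eef_pos: [0.5329, 0.2263, 0.0367]
tool_rot: [0.702, 0.711, 0.034, 0.018]
ft_force: [0.6, -0.3, 0.4]
grip_width: 0.0216
```

>>> send_rows(
  increments=[
    [[0, 0, -0.01, 0], [0, 0, -0.02, 0], [0, 0, -0.025, 0], [0, 0, -0.025, 0], [0, 0, -0.025, 0], [0, 0, -0.02, 0], [0, 0, 0, 0], [0, 0, 0, 0]],
  ],
)

```text
clock: 22.3
eef_pos: [0.5221, 0.223, 0.1686]
tool_rot: [0.702, 0.711, 0.033, 0.018]
ft_force: [-1.1, 0.1, -1.7]
grip_width: 0.0215
```

```bash
python3 - <<'E'
from h import *
d=cam('wrist','w7')
o=bot.get_obs();print(o['eef_pos'],o['tool_rot'],o['grip_width'],o['joint_pos'])
E
```

```text
[0.5223 0.223  0.1686] [0.7023 0.7109 0.0336 0.018 ] 0.021503555173575245 [ 0.4079  0.3583 -0.0315  1.1052 -0.0083  0.3953]
```

View pics/w7.png

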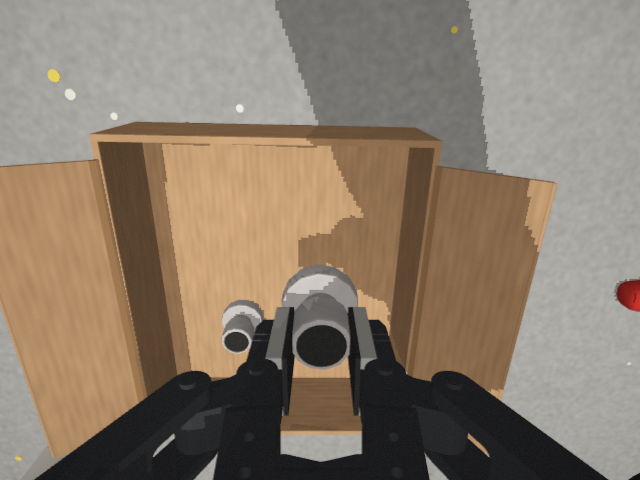

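>>> send_rows(
  increments=[
    [[-0.02, 0, -0.01, 0], [-0.045, 0, 0, 0], [-0.05, 0, 0, 0], [-0.05, 0, 0, 0], [-0.05, 0, 0, 0], [-0.05, 0, 0, 0], [-0.05, 0, 0, 0], [-0.05, 0, 0, 0]],
  ],
)

```text
clock: 23.15
eef_pos: [0.5232, -0.1407, 0.159]
tool_rot: [0.697, 0.716, 0.029, 0.011]
ft_force: [0.7, 0.5, -0.7]
grip_width: 0.0215
```

>>> send_rows(
  increments=[
    [[-0.04, 0, 0, 0], [-0.012, 0, 0.02, 0], [0, 0, 0.025, 0], [0, 0, 0.02, 0], [0, 0, 0.01, 0], [0, 0, 0, 0], [0, 0, 0, 0], [0, 0, 0, 0]],
  ],
)

```text
clock: 23.95
eef_pos: [0.5229, -0.2002, 0.0713]
tool_rot: [0.702, 0.712, 0.025, 0.006]
ft_force: [-0.4, -0.3, -0.2]
grip_width: 0.0217
```

>>> send_rows(
  increments=[
    [[-0.002, -0.003, 0, 0], [0, 0, 0.008, 0], [0, -0.001, 0.008, 0], [0, 0, 0.003, 0], [0, 0, 0, 0], [0, 0, 0, 0], [0, 0, 0, 0], [0, 0, 0, 0]],
  ],
)

```text
clock: 24.75
eef_pos: [0.5218, -0.202, 0.0536]
tool_rot: [0.701, 0.712, 0.026, 0.009]
ft_force: [0.1, 0.2, -0.3]
grip_width: 0.0211
```

>>> send_rows(
  increments=[
    [[0, -0.001, 0.003, 0], [0, 0, 0.001, 0], [0, 0, 0, 0], [0, 0, 0, 0], [0, 0, 0, 0], [0, 0, 0, 0], [0, 0, 0, 0], [0, 0, 0, 0]],
  ],
)

```text
clock: 25.55
eef_pos: [0.5213, -0.2021, 0.0496]
tool_rot: [0.701, 0.712, 0.026, 0.009]
ft_force: [-0.7, -0.3, -1.6]
grip_width: 0.0213
```

>>> send_rows(
  increments=[
    [[0, 0, 0, 0], [0, 0, 0, 0], [0, 0, 0, 0], [0, 0, 0, 0], [0, 0, -0.01, 0], [0, 0, -0.02, 0], [0, 0, -0.025, 0], [0, 0, -0.02, 0]],
  ],
  hand=0.2,
)

```text
clock: 26.35
eef_pos: [0.5152, -0.203, 0.1255]
tool_rot: [0.701, 0.712, 0.025, 0.006]
ft_force: [0.0, -0.7, -0.7]
grip_width: 0.0344
```

```bash
python3 - <<'E'
from h import *
d=cam('wrist','w8')
o=bot.get_obs();print(o['eef_pos'],o['tool_rot'],o['grip_width'])
E
```

```text
[ 0.5171 -0.2039  0.1292] [0.7014 0.7123 0.0263 0.0088] 0.034002942590504445
```

View pics/w8.png

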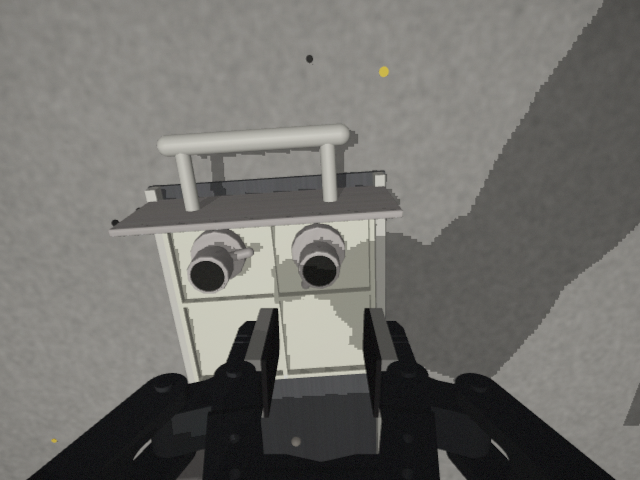

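>>> send_rows(
  increments=[
    [[0.02, 0, -0.02, 0], [0.045, 0.01, -0.01, 0], [0.05, 0.015, 0, 0], [0.05, 0.015, 0, 0], [0.05, 0.015, 0, 0], [0.05, 0.015, 0, 0], [0.045, 0.01, 0, 0], [0.025, 0, 0, 0]],
  ],
  hand=0,
)

```text
clock: 27.2
eef_pos: [0.5947, 0.1277, 0.1794]
tool_rot: [0.705, 0.708, 0.031, 0.015]
ft_force: [0.7, -1.1, -0.6]
grip_width: 0.0428
```

```bash
python3 - <<'E'
from h import *
d=cam('wrist','w9')
o=bot.get_obs();print(o['eef_pos'],o['tool_rot'],o['grip_width'])
E
```

```text
[0.5941 0.1309 0.1794] [0.7042 0.7091 0.0316 0.0138] 0.0427244684732195
```

View pics/w9.png

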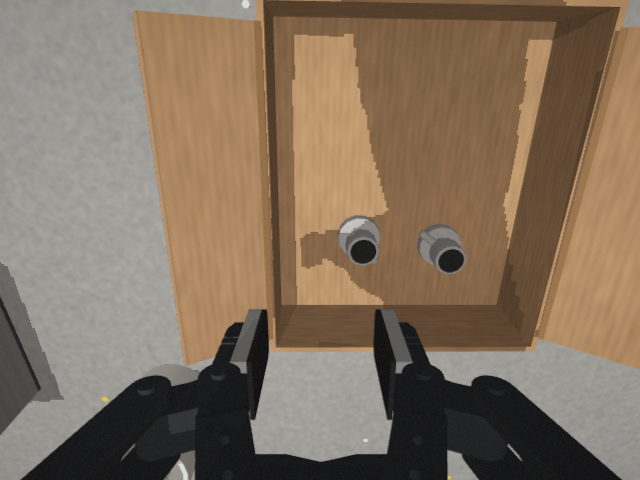

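```bash
python3 - <<'E'
from h import *
d=last('wrist')
for u,v in ((363,251),(451,261)): print(P(d,u,v,.04))
E
```

```text
[0.619 0.162 0.04 ]
[0.6274 0.2278 0.04  ]
```

>>> send_rows(
  increments=[
    [[0.014, 0.006, 0, 0], [0.012, 0.005, 0.01, 0], [0, 0, 0.025, 0], [0, 0, 0.025, 0], [0, 0, 0.02, 0], [0, 0, 0, 0], [0, 0, 0, 0], [0, 0, 0, 0]],
  ],
)

```text
clock: 28.05
eef_pos: [0.611, 0.1617, 0.0982]
tool_rot: [0.703, 0.71, 0.032, 0.015]
ft_force: [-0.1, 0.1, 0.1]
grip_width: 0.0426
```

>>> send_rows(
  increments=[
    [[0, -0.001, 0.01, 0], [0, 0, 0.015, 0], [0, 0, 0.015, 0], [0, 0, 0.01, 0], [0, 0, 0.003, 0], [0, 0, 0, 0], [0, 0, 0, 0], [0, 0, 0, 0]],
  ],
)

```text
clock: 28.85
eef_pos: [0.6183, 0.1633, 0.0491]
tool_rot: [0.704, 0.709, 0.037, 0.018]
ft_force: [-0.4, 0.1, -0.0]
grip_width: 0.043
```

>>> send_rows(
  increments=[
    [[-0.001, -0.001, 0.006, 0], [0, 0, 0.005, 0], [0, 0, 0.002, 0], [0, 0, 0, 0], [0, 0, 0, 0], [0, 0, 0, 0], [0, 0, 0, 0], [0, 0, 0, 0]],
  ],
)

```text
clock: 29.65
eef_pos: [0.6192, 0.1629, 0.0364]
tool_rot: [0.704, 0.709, 0.038, 0.018]
ft_force: [0.9, 0.5, 0.9]
grip_width: 0.0429
```

```bash
python3 - <<'E'
from h import *
d=cam('wrist','w10')
o=bot.get_obs();print(o['eef_pos'],o['tool_rot'],o['grip_width'])
E
```

```text
[0.6192 0.1629 0.0364] [0.7035 0.7094 0.0382 0.0185] 0.0423259911482999
```

View pics/w10.png

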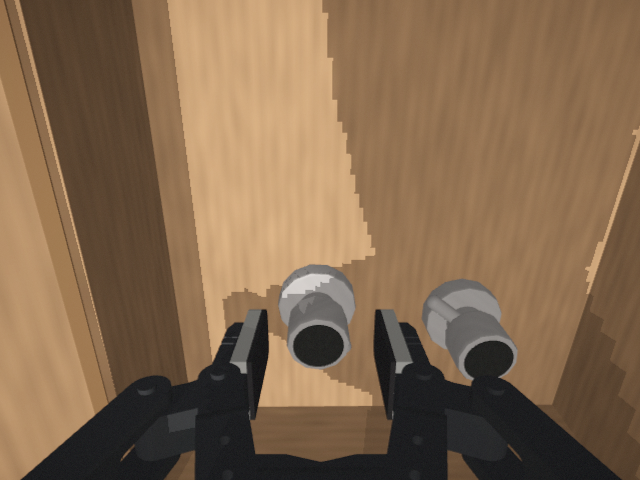

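>>> send_rows(
  increments=[
    [[0, 0, 0, 0], [0, 0, 0, 0], [0, 0, 0, 0], [0, 0, 0, 0], [0, 0, 0, 0], [0, 0, 0, 0], [0, 0, 0, 0], [0, 0, 0, 0]],
  ],
  hand=1,
)

```text
clock: 30.5
eef_pos: [0.6195, 0.163, 0.0369]
tool_rot: [0.703, 0.709, 0.039, 0.019]
ft_force: [-1.0, 0.3, 0.5]
grip_width: 0.0213
```

>>> send_rows(
  increments=[
    [[0, 0, -0.01, 0], [0, 0, -0.02, 0], [0, 0, -0.025, 0], [0, 0, -0.025, 0], [0, 0, -0.025, 0], [0, 0, -0.02, 0], [0, 0, 0, 0], [0, 0, 0, 0]],
  ],
)

```text
clock: 31.3
eef_pos: [0.6074, 0.1588, 0.1677]
tool_rot: [0.704, 0.709, 0.037, 0.018]
ft_force: [-0.5, 0.3, -0.0]
grip_width: 0.0214
```

```bash
python3 - <<'E'
from h import *
d=cam('wrist','w11')
o=bot.get_obs();print(o['eef_pos'],o['tool_rot'],o['grip_width'])
E
```

```text
[0.6076 0.1588 0.1677] [0.7036 0.7094 0.0374 0.018 ] 0.021603936480078256
```

View pics/w11.png

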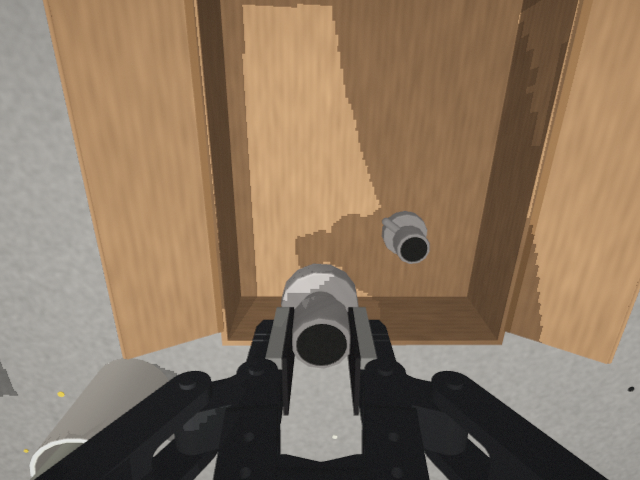

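>>> send_rows(
  increments=[
    [[-0.02, 0, -0.01, 0], [-0.045, -0.004, 0, 0], [-0.05, -0.004, 0, 0], [-0.05, -0.004, 0, 0], [-0.05, -0.004, 0, 0], [-0.05, -0.004, 0, 0], [-0.05, 0, 0, 0], [-0.05, 0, 0, 0]],
  ],
)

```text
clock: 32.15
eef_pos: [0.5868, -0.2035, 0.1528]
tool_rot: [0.698, 0.715, 0.033, 0.01]
ft_force: [1.3, 0.2, -0.8]
grip_width: 0.0214
```

>>> send_rows(
  increments=[
    [[-0.035, 0, 0, 0], [-0.011, 0, 0.02, 0], [0, 0, 0.025, 0], [0, 0, 0.015, 0], [0, 0, 0.005, 0], [0, 0, 0, 0], [0, 0, 0, 0], [0, 0, 0, 0]],
  ],
)

```text
clock: 32.95
eef_pos: [0.585, -0.2572, 0.0732]
tool_rot: [0.703, 0.71, 0.029, 0.004]
ft_force: [-0.0, -0.5, -0.7]
grip_width: 0.0213
```

```bash
python3 - <<'E'
from h import *
d=cam('wrist','w12')
o=bot.get_obs();print(o['eef_pos'],o['tool_rot'],o['grip_width'])
E
```

```text
[ 0.5852 -0.2572  0.0734] [0.7032 0.7104 0.0291 0.0038] 0.021822389504934918
```

View pics/w12.png

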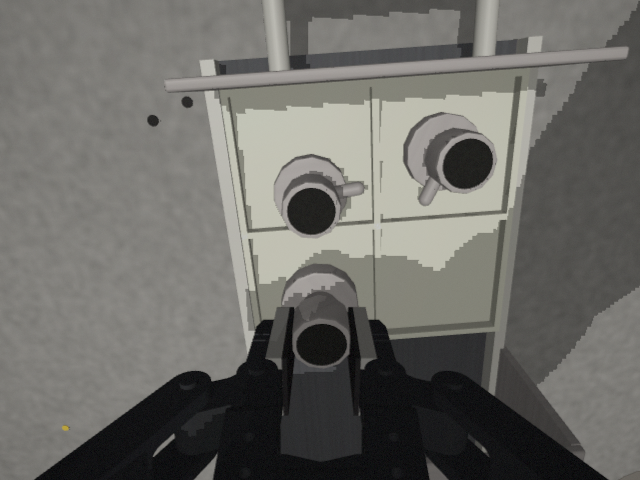

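```bash
python3 - <<'E'
from h import *
d=last('wrist')
for n,u,v,z in (('cross',376,223,.022),('rearR',254,340,.022),('rearmid',375,335,.022),('rearL',495,330,.022),('bell4',311,210,.052),('disc4',310,187,.026),('bell3',467,164,.052),('disc3',443,149,.026),('R mid',248,230,.022)): print(n,P(d,u,v,z))
E
```

```text
cross [ 0.5556 -0.2292  0.022 ]
rearR [ 0.6208 -0.2902  0.022 ]
rearmid [ 0.6186 -0.2258  0.022 ]
rearL [ 0.6163 -0.161   0.022 ]
bell4 [ 0.5402 -0.2605  0.052 ]
disc4 [ 0.5373 -0.2606  0.026 ]
bell3 [ 0.5222 -0.2018  0.052 ]
disc3 [ 0.5204 -0.2027  0.026 ]
R mid [ 0.559  -0.2898  0.022 ]
```

>>> send_rows(
  increments=[
    [[-0.001, 0, 0.005, 0], [0, 0, 0.008, 0], [0, 0, 0.007, 0], [0, 0, 0.003, 0], [0, 0, 0, 0], [0, 0, 0, 0], [0, 0, 0, 0], [0, 0, 0, 0]],
  ],
)

```text
clock: 33.8
eef_pos: [0.588, -0.2573, 0.0509]
tool_rot: [0.703, 0.711, 0.03, 0.006]
ft_force: [0.2, 0.0, -0.5]
grip_width: 0.0213
```

>>> send_rows(
  increments=[
    [[0, 0, 0.001, 0], [0, 0, 0, 0], [0, 0, 0, 0], [0, 0, 0, 0], [0, 0, 0, 0], [0, 0, -0.01, 0], [0, 0, -0.02, 0], [0, 0, -0.02, 0]],
  ],
  hand=0.2,
)

```text
clock: 34.6
eef_pos: [0.5839, -0.2583, 0.0998]
tool_rot: [0.703, 0.711, 0.029, 0.003]
ft_force: [0.2, -0.1, 0.4]
grip_width: 0.034
```

>>> send_rows(
  increments=[
    [[0, 0, -0.02, 0], [0, 0, -0.02, 0], [0, 0, 0, 0], [0, 0, 0, 0], [0, 0, 0, 0], [0, 0, 0, 0], [0, 0, 0, 0], [0, 0, 0, 0]],
  ],
)

```text
clock: 35.4
eef_pos: [0.5822, -0.26, 0.1437]
tool_rot: [0.703, 0.711, 0.03, 0.005]
ft_force: [-1.2, -0.2, 0.4]
grip_width: 0.0341
```

```bash
python3 - <<'E'
from h import *
d=cam('wrist','w13')
o=bot.get_obs();print(o['eef_pos'],o['tool_rot'],o['grip_width'])
E
```

```text
[ 0.5822 -0.26    0.1436] [0.7028 0.7108 0.0295 0.0047] 0.034158489194493505
```

View pics/w13.png

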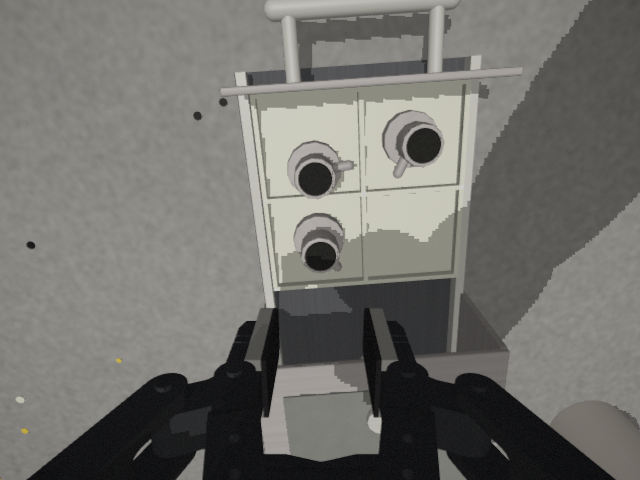

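>>> send_rows(
  increments=[
    [[0.02, 0, -0.02, 0], [0.045, 0.005, -0.01, 0], [0.05, 0.005, 0, 0], [0.05, 0.005, 0, 0], [0.05, 0.005, 0, 0], [0.05, 0.005, 0, 0], [0.05, 0.005, 0, 0], [0.05, 0, 0, 0]],
  ],
  hand=0,
)

```text
clock: 36.25
eef_pos: [0.6082, 0.1016, 0.1853]
tool_rot: [0.708, 0.705, 0.029, 0.004]
ft_force: [0.8, 0.1, 0.2]
grip_width: 0.0427
```

>>> send_rows(
  increments=[
    [[0.04, 0, 0, 0], [0.04, 0, 0, 0], [0.02, 0, 0, 0], [0, 0, 0, 0], [0, 0, 0, 0], [0, 0, 0, 0], [0, 0, 0, 0], [0, 0, 0, 0]],
  ],
)

```text
clock: 37.05
eef_pos: [0.6064, 0.2105, 0.1866]
tool_rot: [0.706, 0.708, 0.027, 0.003]
ft_force: [-0.2, -0.2, 0.1]
grip_width: 0.0432
```

```bash
python3 - <<'E'
from h import *
d=cam('wrist','w14')
o=bot.get_obs();print(o['eef_pos'],o['tool_rot'],o['grip_width'])
E
```

```text
[0.6064 0.2104 0.1867] [0.7057 0.708  0.0274 0.003 ] 0.04248719425402642
```

View pics/w14.png

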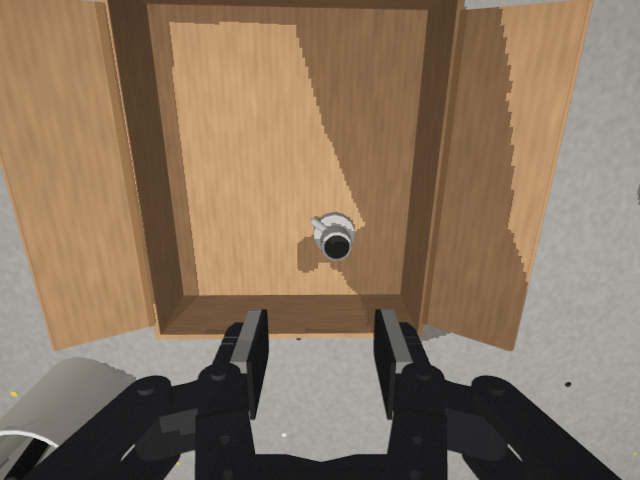

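```bash
python3 - <<'E'
from h import *
d=last('wrist')
print(P(d,337,246,.04))
E
```

```text
[0.6264 0.228  0.04  ]
```

>>> send_rows(
  increments=[
    [[0.008, 0.006, 0, 0], [0.003, 0.004, 0.01, 0], [0, 0, 0.025, 0], [0, 0, 0.025, 0], [0, 0, 0.02, 0], [0, 0, 0, 0], [0, 0, 0, 0], [0, 0, 0, 0]],
  ],
)

```text
clock: 37.9
eef_pos: [0.6241, 0.2248, 0.104]
tool_rot: [0.707, 0.707, 0.029, 0.004]
ft_force: [-0.1, 0.2, 0.4]
grip_width: 0.0425
```

>>> send_rows(
  increments=[
    [[0.001, -0.003, 0.01, 0], [0, 0, 0.015, 0], [0, 0, 0.015, 0], [0, 0, 0.01, 0], [0, 0, 0.003, 0], [0, 0, 0, 0], [0, 0, 0, 0], [0, 0, 0, 0]],
  ],
)

```text
clock: 38.7
eef_pos: [0.6275, 0.2298, 0.055]
tool_rot: [0.706, 0.707, 0.035, 0.006]
ft_force: [0.2, 0.5, 0.8]
grip_width: 0.0425
```

>>> send_rows(
  increments=[
    [[-0.003, -0.003, 0.004, 0], [0, 0, 0.007, 0], [0, 0, 0.006, 0], [0, 0, 0.002, 0], [0, 0, 0, 0], [0, 0, 0, 0], [0, 0, 0, 0], [0, 0, 0, 0]],
  ],
)

```text
clock: 39.5
eef_pos: [0.6262, 0.2275, 0.0352]
tool_rot: [0.706, 0.707, 0.035, 0.007]
ft_force: [0.7, -0.3, -0.9]
grip_width: 0.0424
```

```bash
python3 - <<'E'
from h import *
d=cam('wrist','w15')
o=bot.get_obs();print(o['eef_pos'],o['tool_rot'],o['grip_width'])
E
```

```text
[0.6262 0.2275 0.0353] [0.7064 0.7069 0.0355 0.0067] 0.042515864251816846
```

View pics/w15.png

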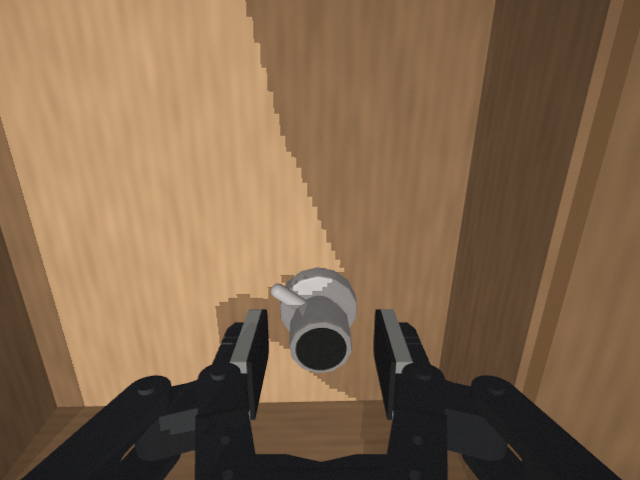

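>>> send_rows(
  increments=[
    [[0, 0, 0, 0], [0, 0, 0, 0], [0, 0, 0, 0], [0, 0, 0, 0], [0, 0, 0, 0], [0, 0, 0, 0], [0, 0, 0, 0], [0, 0, 0, 0]],
  ],
  hand=1,
)

```text
clock: 40.35
eef_pos: [0.6265, 0.2276, 0.0359]
tool_rot: [0.706, 0.707, 0.036, 0.007]
ft_force: [0.8, -0.4, 0.2]
grip_width: 0.0214
```

>>> send_rows(
  increments=[
    [[0, 0, -0.01, 0], [0, 0, -0.02, 0], [0, 0, -0.025, 0], [0, 0, -0.025, 0], [0, 0, -0.025, 0], [0, 0, -0.02, 0], [0, 0, 0, 0], [0, 0, 0, 0]],
  ],
)

```text
clock: 41.15
eef_pos: [0.6172, 0.2218, 0.167]
tool_rot: [0.706, 0.707, 0.035, 0.006]
ft_force: [-0.5, -0.4, -1.2]
grip_width: 0.0218
```

```bash
python3 - <<'E'
from h import *
d=cam('wrist','w16')
o=bot.get_obs();print(o['eef_pos'],o['tool_rot'],o['grip_width'])
E
```

```text
[0.6175 0.2219 0.1671] [0.7064 0.7069 0.035  0.0065] 0.021356467037016432
```

View pics/w16.png

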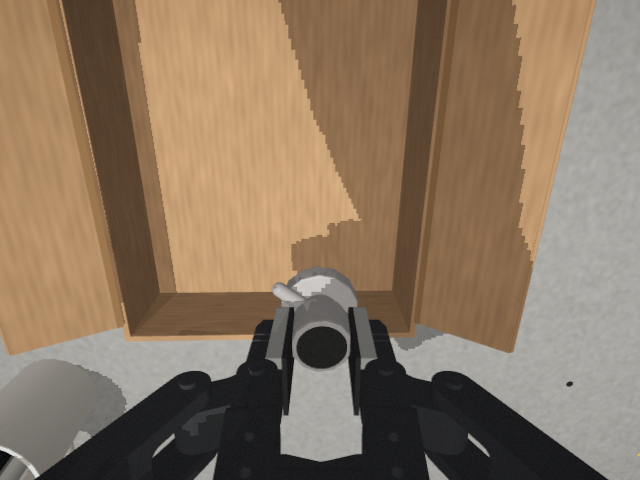

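>>> send_rows(
  increments=[
    [[-0.02, 0, -0.01, 0], [-0.045, -0.006, 0, 0], [-0.05, -0.006, 0, 0], [-0.05, -0.006, 0, 0], [-0.05, -0.006, 0, 0], [-0.05, -0.006, 0, 0], [-0.05, -0.003, 0, 0], [-0.05, 0, 0, 0]],
  ],
)

```text
clock: 42.0
eef_pos: [0.5804, -0.1391, 0.1474]
tool_rot: [0.701, 0.712, 0.029, -0.001]
ft_force: [1.1, 0.6, -0.5]
grip_width: 0.0217
```

>>> send_rows(
  increments=[
    [[-0.035, 0, 0, 0], [-0.01, 0, 0.02, 0], [0, 0, 0.025, 0], [0, 0, 0.012, 0], [0, 0, 0.003, 0], [0, 0, 0, 0], [0, 0, 0, 0], [0, 0, 0, 0]],
  ],
)

```text
clock: 42.8
eef_pos: [0.5783, -0.1898, 0.0761]
tool_rot: [0.705, 0.709, 0.026, -0.005]
ft_force: [-0.0, 0.5, -0.5]
grip_width: 0.0214
```

```bash
python3 - <<'E'
from h import *
d=cam('wrist','w17')
o=bot.get_obs();print(o['eef_pos'],o['tool_rot'],o['grip_width'])
E
```

```text
[ 0.5785 -0.1899  0.0764] [ 0.705   0.7087  0.0264 -0.0049] 0.021354246684164017
```

View pics/w17.png

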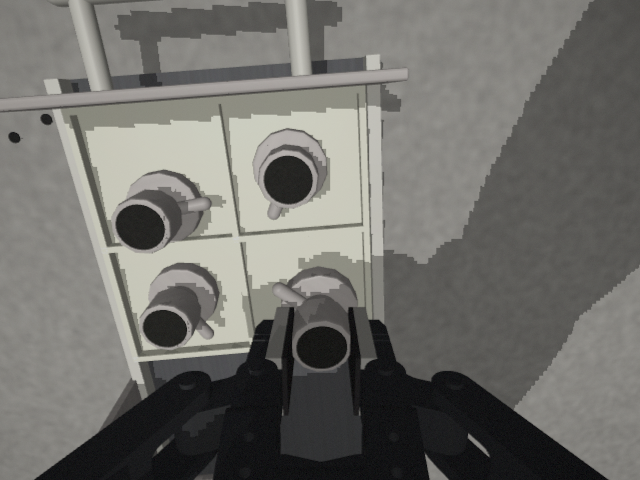

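>>> send_rows(
  increments=[
    [[-0.007, 0.003, 0, 0], [0, 0, 0.008, 0], [0, 0, 0.01, 0], [0, 0, 0.006, 0], [0, 0, 0, 0], [0, 0, 0, 0], [0, 0, 0, 0], [0, 0, 0, 0]],
  ],
)

```text
clock: 43.65
eef_pos: [0.5838, -0.1961, 0.0517]
tool_rot: [0.705, 0.709, 0.027, -0.004]
ft_force: [0.5, -0.5, -0.1]
grip_width: 0.0211
```

>>> send_rows(
  increments=[
    [[0, 0, 0.002, 0], [0, 0, 0.001, 0], [0, 0, 0, 0], [0, 0, 0, 0], [0, 0, 0, 0], [0, 0, 0, 0], [0, 0, 0, 0], [0, 0, 0, 0]],
  ],
)

```text
clock: 44.45
eef_pos: [0.5845, -0.1962, 0.0494]
tool_rot: [0.705, 0.709, 0.027, -0.003]
ft_force: [-0.9, 0.3, -1.1]
grip_width: 0.0219
```

>>> send_rows(
  increments=[
    [[0, 0, 0, 0], [0, 0, 0, 0], [0, 0, 0, 0], [0, 0, 0, 0], [0, 0, -0.01, 0], [0, 0, -0.02, 0], [0, 0, -0.025, 0], [0, 0, -0.02, 0]],
  ],
  hand=0.2,
)

```text
clock: 45.25
eef_pos: [0.5798, -0.1986, 0.1251]
tool_rot: [0.705, 0.709, 0.026, -0.006]
ft_force: [0.7, -1.0, 0.1]
grip_width: 0.034
```

```bash
python3 - <<'E'
from h import *
d=cam('wrist','w18')
o=bot.get_obs();print(o['eef_pos'],o['tool_rot'],o['grip_width'])
E
```

```text
[ 0.5817 -0.1995  0.1291] [ 0.7045  0.7091  0.0274 -0.003 ] 0.03397646441004105
```

View pics/w18.png

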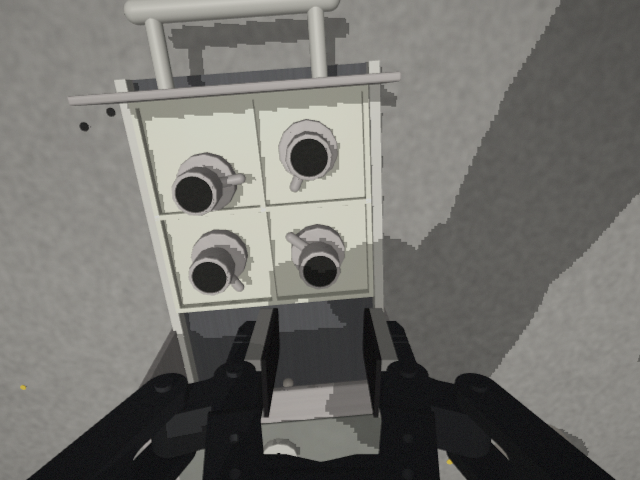

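```bash
python3 - <<'E'
from h import *
d=last('wrist')
q=lambda u,v,z:P(d,u,v,z)[:2]
cr=q(265,207,.022); c={}
F=[q(262,207,.022),q(161,216,.022),q(366,200,.022),q(272,300,.022),q(183,309,.022),q(369,292,.022)]
for f in F: print(f)
for n,b in (('4',(195,194)),('3',(309,157)),('2',(210,276)),('1',(320,269))): print(n,q(*b,.052))
for n,b in (('4',(207,181)),('3',(309,149)),('2',(220,259)),('1',(319,253))): print(n,q(*b,.026))
E
```

```text
[ 0.5557 -0.2291]
[ 0.5609 -0.2892]
[ 0.5517 -0.1667]
[ 0.6185 -0.2254]
[ 0.6241 -0.2834]
[ 0.6136 -0.1618]
4 [ 0.5406 -0.2597]
3 [ 0.5219 -0.2014]
2 [ 0.5867 -0.2563]
1 [ 0.5833 -0.1955]
4 [ 0.5392 -0.2592]
3 [ 0.5212 -0.201 ]
2 [ 0.5874 -0.2558]
1 [ 0.5841 -0.195 ]
```

>>> send_rows(
  increments=[
    [[0, -0.02, -0.01, -2], [-0.008, -0.03, 0, -2], [-0.01, -0.03, 0, 0], [-0.01, -0.03, 0, 0], [-0.01, -0.03, 0, 0], [-0.006, -0.03, 0, 0], [0, -0.01, 0, 0], [0, 0, 0, 0]],
  ],
  hand=1,
)

```text
clock: 46.1
eef_pos: [0.4034, -0.258, 0.1362]
tool_rot: [0.677, 0.735, 0.03, 0.005]
ft_force: [0.5, 0.4, -0.4]
grip_width: 0.0003
```

```bash
python3 - <<'E'
from h import *
d=cam('wrist','w19')
o=bot.get_obs();print(o['eef_pos'],o['tool_rot'],o['grip_width'])
E
```

```text
[ 0.4042 -0.258   0.1363] [0.6771 0.7353 0.0298 0.0053] 6.221012190317881e-05
```

View pics/w19.png

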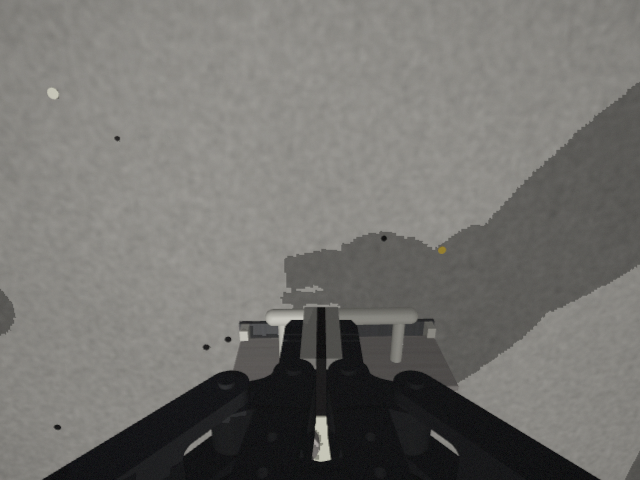

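>>> send_rows(
  increments=[
    [[0.01, -0.003, 0, 0], [0, 0, 0.02, 0], [0, 0, 0.025, 0], [0, 0, 0.02, 0], [0, 0, 0.015, 0], [0, 0, 0.003, 0], [0, 0, 0, 0], [0, 0, 0, 0]],
  ],
)

```text
clock: 46.95
eef_pos: [0.4148, -0.2401, 0.0538]
tool_rot: [0.672, 0.739, 0.032, 0.009]
ft_force: [0.3, 0.4, 1.1]
grip_width: 0.0001
```

>>> send_rows(
  increments=[
    [[0, -0.003, 0.007, 0], [0, 0, 0.007, 0], [0, 0, 0.003, 0], [0, 0, 0, 0], [0, 0, 0, 0], [0, 0, 0, 0], [0, 0, 0, 0], [0, 0, 0, 0]],
  ],
)

```text
clock: 47.75
eef_pos: [0.4146, -0.241, 0.0379]
tool_rot: [0.673, 0.739, 0.033, 0.012]
ft_force: [0.4, -0.3, -0.6]
grip_width: 0.0001
```

```bash
python3 - <<'E'
from h import *
d=cam('scene','s5')
o=bot.get_obs();print(o['eef_pos'],o['tool_rot'],o['grip_width'])
im=d['image'][150:350,140:380,::-1]
cv2.imwrite('pics/s5c.png',cv2.resize(im,None,fx=3,fy=3,interpolation=cv2.INTER_CUBIC))
E
```

```text
[ 0.4146 -0.241   0.0379] [0.6726 0.7392 0.0328 0.012 ] 0.000216812809838036
```

View pics/s5c.png

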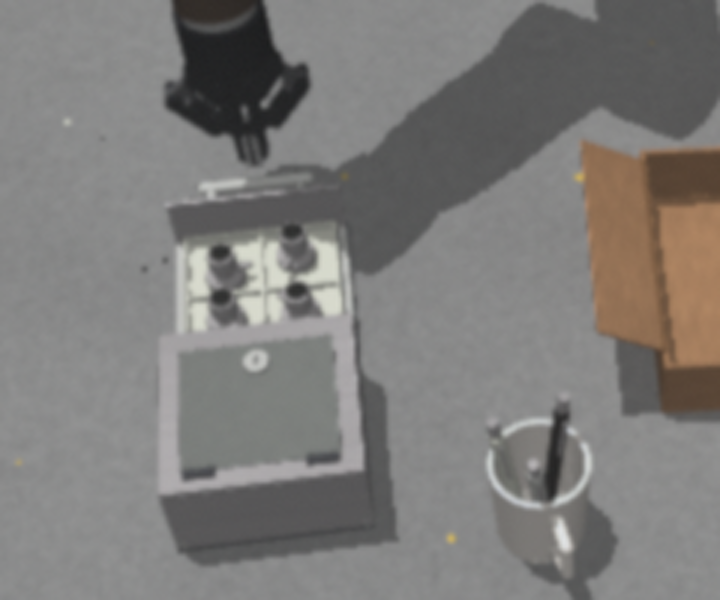

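>>> send_rows(
  increments=[
    [[0, 0.005, 0.0005, 0], [0, 0.008, 0.0006, 0], [0, 0.01, 0.0008, 0], [0, 0.01, 0.0008, 0], [0, 0.01, 0.0008, 0], [0, 0.01, 0.0008, 0], [0, 0.01, 0.0008, 0], [0, 0.01, 0.0008, 0]],
  ],
)

```text
clock: 48.6
eef_pos: [0.4925, -0.2337, 0.0363]
tool_rot: [0.673, 0.739, 0.032, 0.012]
ft_force: [-2.1, 0.1, 0.8]
grip_width: -0.0001
```

>>> send_rows(
  increments=[
    [[0, 0.01, 0.0008, 0], [0, 0.01, 0.0008, 0], [0, 0.01, 0.0008, 0], [0, 0.01, 0.0008, 0], [0, 0.008, 0.0006, 0], [0, 0.006, 0.0005, 0], [0, 0.005, 0.0005, 0], [0, 0.005, 0.0005, 0]],
  ],
)

```text
clock: 49.4
eef_pos: [0.563, -0.2267, 0.0345]
tool_rot: [0.673, 0.739, 0.032, 0.011]
ft_force: [-1.0, -1.0, 0.1]
grip_width: -0.0002
```

>>> send_rows(
  increments=[
    [[0, 0.005, 0.0, 0], [0, 0.005, 0.0, 0], [0, 0.005, 0, 0], [0, 0.005, 0, 0], [0, 0.005, 0, 0], [0, 0.005, 0, 0], [0, 0.005, 0, 0], [0, 0.005, 0, 0]],
  ],
)

```text
clock: 50.2
eef_pos: [0.5836, -0.2247, 0.0342]
tool_rot: [0.676, 0.736, 0.016, -0.004]
ft_force: [-14.8, -1.3, 10.2]
grip_width: -0.0001
```

>>> send_rows(
  increments=[
    [[0, -0.005, 0, 0], [0, -0.01, 0, 0], [0, -0.02, 0, 0], [0, -0.02, 0, 0], [0, 0, 0, 0], [0, 0, 0, 0], [0, 0, 0, 0], [0, 0, 0, 0]],
  ],
)

```text
clock: 51.0
eef_pos: [0.5322, -0.2291, 0.0345]
tool_rot: [0.675, 0.737, 0.02, 0.0]
ft_force: [0.5, -0.6, 1.1]
grip_width: -0.0001
```

```bash
python3 - <<'E'
from h import *
d=cam('scene','s6')
o=bot.get_obs();print(o['eef_pos'],o['tool_rot'],o['ft_force'])
im=d['image'][150:350,140:380,::-1]
cv2.imwrite('pics/s6c.png',cv2.resize(im,None,fx=3,fy=3,interpolation=cv2.INTER_CUBIC))
E
```

```text
[ 0.5322 -0.229   0.0345] [0.6754 0.7372 0.0202 0.0003] [-0.5409  0.1347  0.9053]
```

View pics/s6c.png

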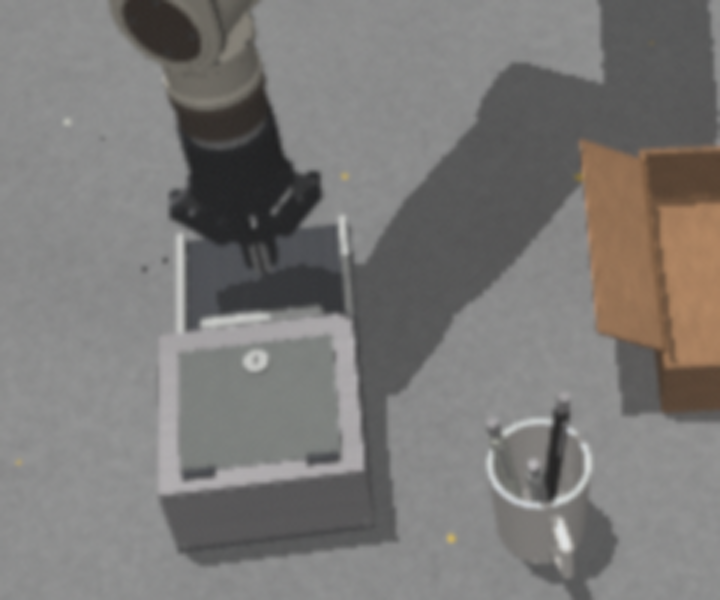

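>>> send_rows(
  increments=[
    [[0, -0.03, -0.01, 0], [0, -0.04, -0.03, 0], [0, -0.03, -0.04, 0], [0, -0.01, -0.04, 0], [0, 0, -0.03, 0], [0, 0, 0, 0], [0, 0, 0, 0], [0, 0, 0, 0]],
  ],
)

```text
clock: 51.85
eef_pos: [0.4184, -0.243, 0.1846]
tool_rot: [0.674, 0.739, 0.021, 0.002]
ft_force: [-0.1, 0.7, -0.4]
grip_width: 0.0003
```

```bash
python3 - <<'E'
from h import *
d=cam('top','t8')
o=bot.get_obs();print(o['eef_pos'],o['tool_rot'],o['ft_force'])
im=d['image'][160:305,360:450,::-1]
cv2.imwrite('pics/t8c.png',cv2.resize(im,None,fx=4,fy=4,interpolation=cv2.INTER_CUBIC))
cam('wrist','w20')
E
```

```text
[ 0.4182 -0.2428  0.1841] [0.6737 0.7387 0.0206 0.0009] [ 0.0649 -0.3273 -0.2746]
```

View pics/t8c.png

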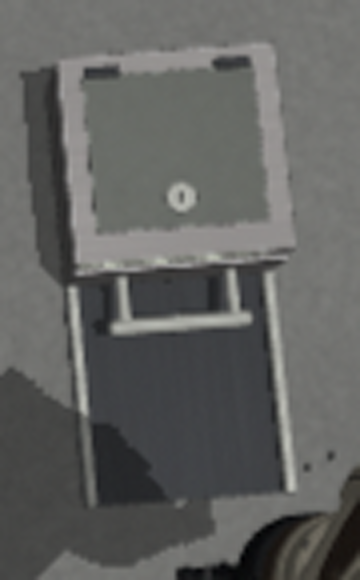

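View pics/w20.png

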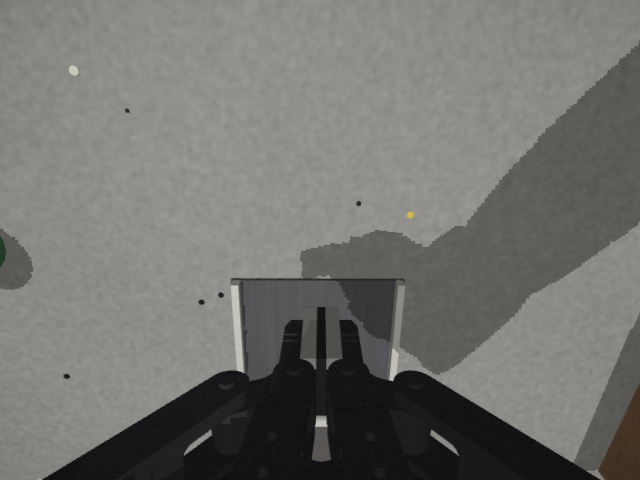

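```bash
python3 - <<'E'
from h import *
d=last('top')
g=lambda u,v,z:P(d,360+u/4,160+v/4,z)
a=g(181,325,.043);b=g(204,537,.043);print(a,b,np.linalg.norm(a-b))
print(g(181,255,.084),g(181,267,.066))
E
python3 - <<'E'
import cv2
for n,i in(('a','t8'),('b','t3')):
    im=cv2.imread(f'pics/{i}.png')
    cv2.imwrite(f'pics/z{n}.png',cv2.resize(im[215:250,370:440] if n=='a' else im[270:305,370:440],None,fx=10,fy=10,interpolation=cv2.INTER_NEAREST))
E
```

```text
[ 0.5951 -0.2271  0.043 ] [ 0.4483 -0.2396  0.043 ] 0.14724248749325342
[ 0.6371 -0.2214  0.084 ] [ 0.632  -0.2242  0.066 ]
```

View pics/za.png

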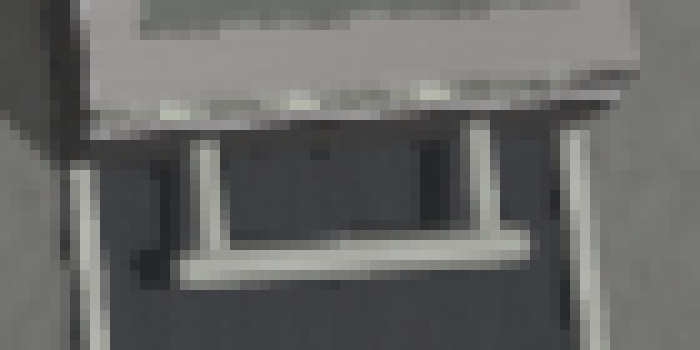

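View pics/zb.png

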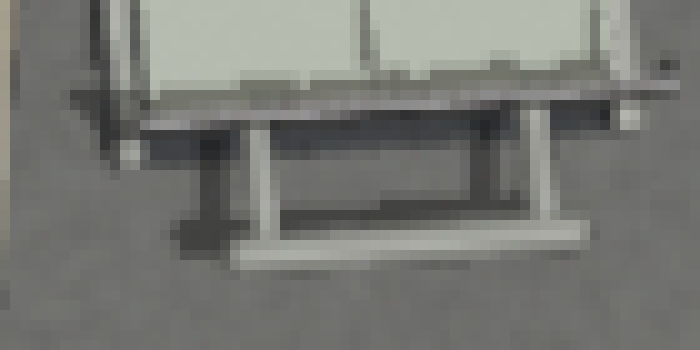

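>>> send_rows(
  increments=[
    [[0, 0.02, 0.01, 0], [0, 0.03, 0.025, 0], [0, 0.03, 0.03, 0], [0, 0.015, 0.03, 0], [0, 0, 0.025, 0], [0, 0, 0.008, 0], [0, 0, 0, 0], [0, 0, 0, 0]],
  ],
)

```text
clock: 52.75
eef_pos: [0.5164, -0.2265, 0.0457]
tool_rot: [0.673, 0.739, 0.018, -0.006]
ft_force: [0.1, 0.1, 0.4]
grip_width: -0.0003
```

>>> send_rows(
  increments=[
    [[-0.003, 0.015, 0.005, 0], [0, 0.015, 0.002, 0], [0, 0.01, 0.001, 0], [0, 0.01, 0, 0], [0, 0.01, 0, 0], [0, 0.012, 0, 0], [0, 0.014, 0, 0], [0, 0.016, 0, 0]],
  ],
)

```text
clock: 53.55
eef_pos: [0.5849, -0.2257, 0.0465]
tool_rot: [0.678, 0.734, -0.008, -0.028]
ft_force: [-40.1, -3.0, 27.3]
grip_width: 0.0001
```

>>> send_rows(
  increments=[
    [[0, -0.01, 0, 0], [0, -0.02, 0, 0], [0, -0.03, -0.01, 0], [0, -0.03, -0.03, 0], [0, -0.02, -0.04, 0], [0, 0, -0.04, 0], [0, 0, -0.04, 0], [0, 0, -0.02, 0]],
  ],
)

```text
clock: 54.35
eef_pos: [0.4746, -0.2404, 0.2445]
tool_rot: [0.681, 0.732, -0.011, -0.03]
ft_force: [0.6, -0.4, 0.3]
grip_width: -0.0002
```

```bash
python3 - <<'E'
from h import *
d=cam('top','t9')
o=bot.get_obs();print(o['eef_pos'],o['tool_rot'],o['ft_force'])
cv2.imwrite('pics/t9c.png',cv2.resize(d['image'][215:250,370:440,::-1],None,fx=10,fy=10,interpolation=cv2.INTER_NEAREST))
E
```

```text
[ 0.4759 -0.2411  0.2474] [ 0.6807  0.732  -0.0102 -0.0273] [ 0.8438 -0.4068  2.2128]
```

View pics/t9c.png

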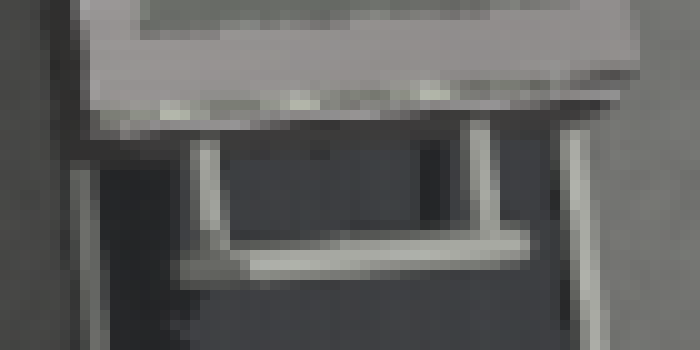

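>>> send_rows(
  increments=[
    [[0, 0.03, 0, 0], [0, 0.03, 0, 0], [0, 0.03, 0, 0], [0, 0.03, 0, 0], [0, 0.03, 0.01, 0], [0, 0, 0.01, 0], [0, 0, 0, 0], [0, 0, 0, 0]],
  ],
)

```text
clock: 55.2
eef_pos: [0.6287, -0.2318, 0.2313]
tool_rot: [0.682, 0.731, -0.008, -0.019]
ft_force: [0.6, 0.3, -0.6]
grip_width: 0.0
```

```bash
python3 - <<'E'
from h import *
d=cam('wrist','w21')
o=bot.get_obs();print(o['eef_pos'],o['tool_rot'],d['eye'])
E
```

```text
[ 0.6284 -0.2319  0.2315] [ 0.6826  0.7305 -0.0076 -0.019 ] [ 0.5508 -0.2395  0.3658]
```

View pics/w21.png

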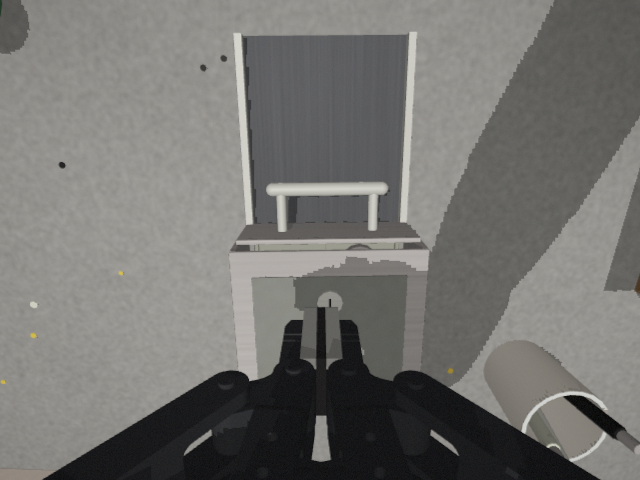

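```bash
python3 - <<'E'
from h import *
d=last('wrist')
cv2.imwrite('pics/w21c.png',cv2.resize(d['image'][170:280,225:435,::-1],None,fx=3.8,fy=3.8,interpolation=cv2.INTER_CUBIC))
C=cloud(d)
for u in (330,345,360,400):
  print(u,[(v,)+tuple(int(x*1000) for x in C[v,u]) for v in range(222,256,2)])
E
```

```text
330 [(222, 636, -218, 4), (224, 635, -219, 18), (226, 635, -219, 25), (228, 635, -219, 32), (230, 635, -219, 38), (232, 635, -220, 45), (234, 635, -220, 52), (236, 635, -220, 58), (238, 635, -220, 62), (240, 636, -220, 64), (242, 638, -220, 66), (244, 654, -217, 16), (246, 656, -217, 15), (248, 658, -217, 17), (250, 639, -221, 81), (252, 640, -221, 83), (254, 642, -221, 84)]
345 [(222, 635, -204, 4), (224, 634, -205, 19), (226, 634, -206, 25), (228, 634, -206, 31), (230, 634, -207, 39), (232, 634, -207, 46), (234, 634, -208, 51), (236, 634, -208, 59), (238, 635, -209, 62), (240, 635, -209, 65), (242, 637, -209, 65), (244, 654, -203, 14), (246, 656, -203, 15), (248, 657, -203, 16), (250, 638, -210, 83), (252, 640, -210, 83), (254, 641, -210, 83)]
360 [(222, 633, -191, 11), (224, 633, -192, 19), (226, 633, -192, 25), (228, 633, -193, 32), (230, 633, -194, 40), (232, 633, -195, 45), (234, 633, -195, 52), (236, 633, -196, 58), (238, 634, -197, 64), (240, 635, -197, 65), (242, 636, -197, 66), (244, 652, -190, 18), (246, 652, -191, 25), (248, 653, -191, 26), (250, 637, -199, 83), (252, 639, -198, 83), (254, 640, -198, 84)]
400 [(222, 630, -155, 14), (224, 630, -156, 21), (226, 630, -158, 28), (228, 630, -159, 35), (230, 630, -161, 41), (232, 631, -162, 48), (234, 631, -163, 54), (236, 631, -164, 60), (238, 631, -166, 66), (240, 633, -165, 65), (242, 634, -165, 66), (244, 651, -152, 13), (246, 653, -152, 14), (248, 655, -151, 12), (250, 635, -169, 83), (252, 637, -169, 83), (254, 639, -168, 83)]
```

View pics/w21c.png

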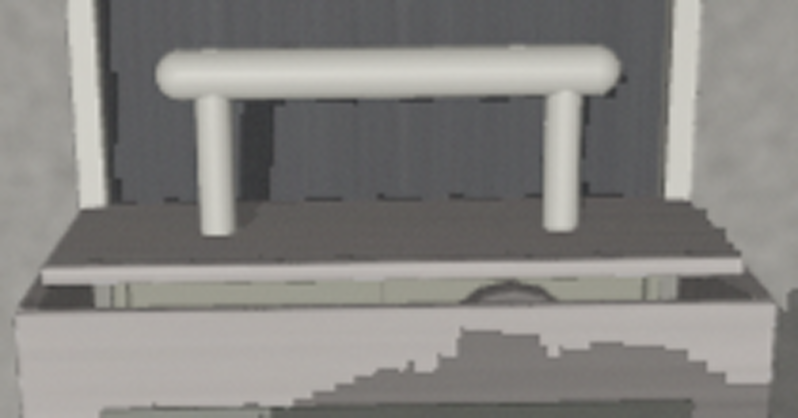

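>>> send_rows(
  increments=[
    [[0.02, -0.02, 0.01, 0], [0.02, -0.02, 0.02, 0], [0.02, -0.02, 0.015, 0], [0, -0.01, 0.008, 0], [0, 0, 0, 0], [0, 0, 0, 0], [0, 0, 0, 0], [0, 0, 0, 0]],
  ],
)

```text
clock: 56.05
eef_pos: [0.5483, -0.1781, 0.1901]
tool_rot: [0.685, 0.728, -0.005, -0.012]
ft_force: [-0.1, -0.3, -0.1]
grip_width: 0.0002
```

```bash
python3 - <<'E'
from h import *
d=cam('wrist','w22')
o=bot.get_obs();print(o['eef_pos'],o['tool_rot'],d['eye'])
E
```

```text
[ 0.5485 -0.1781  0.1901] [ 0.6851  0.7283 -0.0046 -0.0119] [ 0.4685 -0.1844  0.3235]
```

View pics/w22.png

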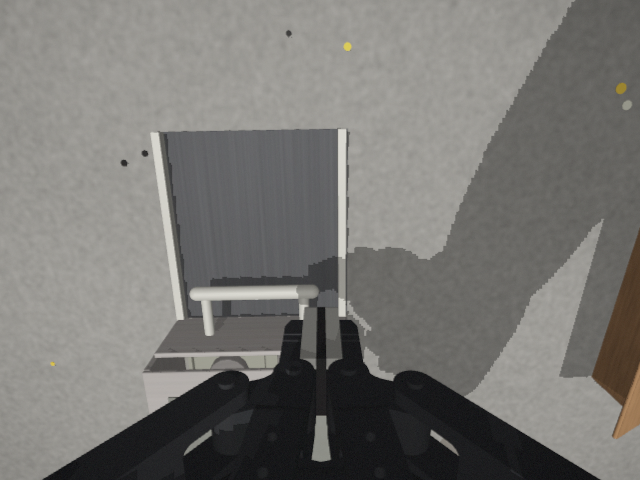

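```bash
python3 - <<'E'
from h import *
d=last('wrist')
cv2.imwrite('pics/w22c.png',cv2.resize(d['image'][335:395,140:300,::-1],None,fx=5,fy=5,interpolation=cv2.INTER_CUBIC))
C=cloud(d)
for u in (205,215,222,230,240,248,256):
  print(u,[(v,)+tuple(int(x*1000) for x in C[v,u]) for v in range(354,372,2)])
E
```

```text
205 [(354, 639, -256, 66), (356, 641, -257, 65), (358, 677, -271, 15), (360, 679, -271, 15), (362, 679, -270, 17), (364, 683, -271, 15), (366, 685, -271, 15), (368, 687, -271, 16), (370, 642, -252, 81)]
215 [(354, 638, -249, 66), (356, 641, -249, 65), (358, 676, -262, 15), (360, 675, -261, 20), (362, 674, -260, 24), (364, 676, -260, 24), (366, 677, -259, 26), (368, 679, -259, 26), (370, 641, -245, 82)]
222 [(354, 638, -244, 66), (356, 640, -244, 66), (358, 671, -254, 23), (360, 671, -253, 25), (362, 673, -253, 25), (364, 676, -254, 24), (366, 677, -253, 26), (368, 680, -254, 25), (370, 641, -240, 82)]
230 [(354, 639, -238, 65), (356, 670, -247, 20), (358, 670, -247, 23), (360, 671, -247, 25), (362, 673, -246, 25), (364, 675, -246, 26), (366, 677, -246, 26), (368, 679, -246, 26), (370, 640, -235, 82)]
240 [(354, 638, -231, 65), (356, 673, -240, 15), (358, 674, -239, 17), (360, 673, -239, 21), (362, 674, -238, 22), (364, 674, -238, 25), (366, 677, -238, 24), (368, 678, -238, 26), (370, 639, -227, 83)]
248 [(354, 638, -225, 66), (356, 672, -232, 16), (358, 674, -232, 16), (360, 677, -233, 15), (362, 679, -233, 15), (364, 680, -232, 17), (366, 683, -233, 15), (368, 639, -222, 80), (370, 638, -222, 84)]
256 [(354, 638, -219, 65), (356, 672, -225, 16), (358, 674, -225, 16), (360, 677, -226, 14), (362, 679, -225, 15), (364, 680, -225, 15), (366, 682, -225, 16), (368, 639, -217, 80), (370, 638, -216, 83)]
```

View pics/w22c.png

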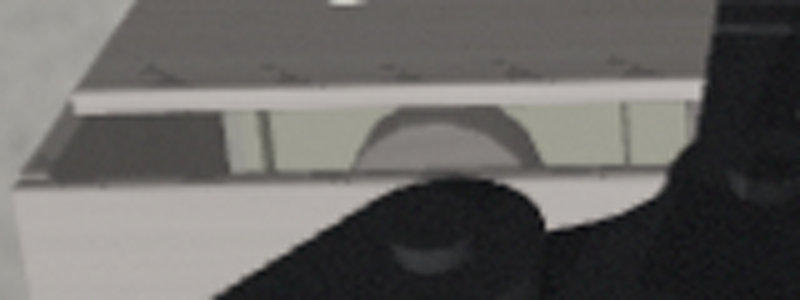

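>>> send_rows(
  increments=[
    [[0, -0.03, -0.02, 0], [0, -0.03, -0.02, 0], [0, -0.03, -0.02, 0], [0, -0.03, -0.02, 0], [0, 0, 0, 0], [0, 0, 0, 0], [0, 0, 0, 0], [0, 0, 0, 0]],
  ],
)

```text
clock: 56.9
eef_pos: [0.4322, -0.1884, 0.2742]
tool_rot: [0.685, 0.728, -0.004, -0.011]
ft_force: [-0.8, -0.8, -0.2]
grip_width: 0.0001
```

```bash
python3 - <<'E'
from h import *
d=cam('scene','s9'); print(bot.get_obs()['eef_pos'],bot.get_obs()['ft_force'])
E
```

```text
[ 0.4322 -0.1883  0.274 ] [ 0.8016 -0.2549  0.1285]
```

View pics/s9.png

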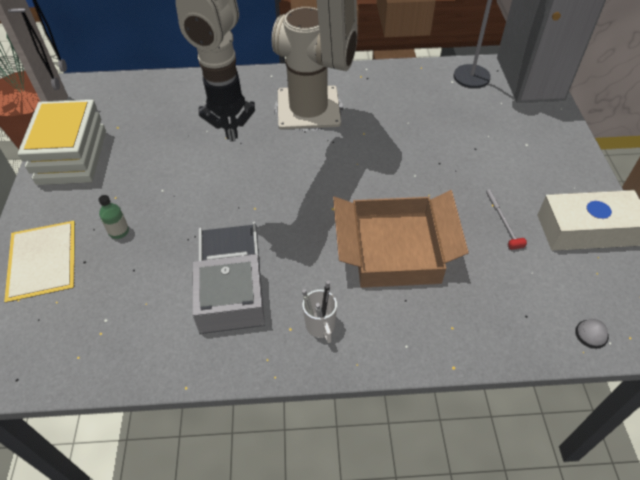

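The picture shows the carton empty with both flaps folded out (around 345,235 and 450,225). The cabinet is shut at (228,280), and the mug, hammer and bottle are where they started.

```bash
python3 -c "
from h import *
print(order.job_done())"
```

```text
the job is handed in; nothing more can be done
None
```

I folded both carton flaps back to about 2.5 rad and moved all four chestpieces into the tray, one to a cell. I then pushed the tray home and handed the job in at about 57 s. No verdict was reported.

**Tray:** The front plate's rear face is level with the housing front, within a couple of mm by depth readings. The plate did not move under a second push. That push read about 40 N along the push and 27 N upward at the wrist. I judged it was the fingers on the bar and not the gripper's body, but I did not confirm that. The top camera alone put the bar 3–5 mm short of home, so the two views disagreed. I trusted the close-up wrist view.

**Chestpieces:** All four stood upright in their own cells before the push. The front-right one had shifted about 12 mm off its cell centre, which is inside the 22 mm limit, and I left it there. After the push I could see only the two front pieces through the gap above the plate. The two rear pieces are hidden inside the cabinet and I did not recheck them.

**Surroundings:** In the last picture the flaps were still folded back, and the mug, hammer and bottle looked unmoved. The arm was clear of everything.

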